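# Scrape the shelf seam, then restack the steamer tiers with separators

### The arm

A 7-joint arm with a two-finger parallel gripper is mounted at the origin on the work surface. World frame = base frame: x ahead of the robot, y to its left, z up, the work surface at z = 0. Lengths are in m, angles in rad, forces in N, time in s.
With the tool pointing down it reaches from about 0.425 to 0.925 m from the base axis. Payload 6.8 kg.
Tool frame: the origin (TCP) lies midway between the tips of the shut fingers; the grasp point (between the pads) lies 19 mm behind it (bot.pinch_z is the distance from the TCP to the grasp point, in m); z points along the fingers, y is the line along which they close (so a half turn about z gives the same grasp; the last joint's range is limited). The gripper opens to 85 mm and grips with 20 to 120 N. Pads are 22 mm wide; open, the fingers measure 114 mm over their backs; the gripper's body (76 mm by 85 mm) begins 54 mm behind the grasp point. The pads swing forward as they close: fully open they stand 13 mm farther back than shut.
Start: joints at [-1.259, 0.477, 0.022, 1.555, -0.011, 1.109, -0.083], TCP at [0.275, 0.616, 0.231] pointing down, gripper open.
Joint ranges: [-2.96, 2.96], [-0.34, 2.1], [-1.41, 1.46], [0.24, 2.44], [-1.37, 4.51], [0.17, 1.92], [-2.96, 2.96]. Speed limits (rad/s): [2.39, 2.39, 3.14, 3.14, 3.14, 3.14, 3.14].

### API

Orientations are given as a unit quaternion [w, x, y, z].
In Python, from station import bot, imaging gives the robot as it stands. The module is installed in compiled form; this text tells all that it offers.
- The arm moves only by the tool carry_out, never from a script. Its argument "targets" is a list of rows, each a list of 5 numbers: the shift along the tool's x, y, z in cm, then the turn about the tool's z in degrees, then the opening, from -1 (shut) to 1 (fully open). In form: [[x, y, z, yaw, gripper], ...]. A call has 1 to 12 rows; each row shifts and turns the commanded pose from where the row before left it, along the tool's axes as they then stand; what a row does not reach is not made up. A row lasts 1/10 s, in which the tool goes at most 50 mm and 8.59 degrees, less where a joint would pass 70% of its speed; a pose out of reach is approached as far as the arm can. A call is refused whole if a number of a shift passes 5 or a number of a turn 8.59, either way. A call with a gripper value outside its range is refused whole. The fingers move at their own pace and stop on an object; "force" is the grip in N (left out, the last holds). Time passes only in rows, so rows that do not move let the fingers close. It gives the time, the measured TCP pose, the force, the opening and the grip force at its end, in the units of the state.
- bot.get_obs(): the state, without advancing time (a new reading comes with each control period).
- imaging.read_camera(name): name is "scene" or "top" or "wrist"; returns the picture (400x640x3 uint8, red, green, blue); there is no depth.
- imaging.calibration(name): a dict with "fx", "fy", "cx", "cy" (pixels), "k1" (the pictures are not rectified: a ray, as slopes to the right and down, at radius r is drawn at 1 + k1 r^2 times it, then the intrinsics apply), "extrinsics" (4x4, takes a point from world to camera coordinates). Camera axes: x right, y up, looking along -z (the intrinsics and any distortion apply to the point x, -y, -z); pixel columns grow to the right and rows downward; lengths in m; the calibration is good to about 2 mm. A picture is of the moment at which its call begins: read the wrist's pose just before it. calibration takes no time and is no camera call; for the wrist camera it gives the pose at the moment of the call.
- bot.hand_in(): hands the job in; it is judged then, once.
The state is a dict: "t": time; "q": joint angles; "joint_vel": joint speeds; "joint_torque": joint torques, N m; "eef_pos": TCP position; "tool_rot": TCP orientation; "contact_force": force on the tool from outside, world axes, zero at the start; "torque": the same for the moment, N m; "gripper_width": opening from 0.0 (shut) to 1.0 (fully open); "grasp_force": force on a finger pad.
Only numpy, scipy, OpenCV 4.12 (cv2) and the standard library are available. Lean on these libraries where they do the work, as an engineer would, in place of code of your own. Each camera call takes 0.05 s, during which the arm holds its last target. There are 200 camera calls.

### The job

Clean the L-shaped seam in the small shelf board: take the scraper off its rest, hold it upright with the nib down inside the groove and draw it slowly, about 2 cm per second, from the blue-marked end round the corner to the other end, then stand the scraper back in the middle of its rest. After that pile up all the steamer tiers that are there, upright, in one straight stack centred over the corner of the seam (the board's centre), with one green separator disc, tab up, directly under each tier, so that the lowest disc lies on the board. Leave the plate and the soap bottle where they are.

Things in the scene. Friction and masses are not known exactly. Their poses are not given: they have to be found in the camera images.
- board: Square shelf board, 180 x 180, 18 thick, fixed on the work surface. Origin: centre of its underside; z up. In its top an L-shaped groove (the seam), 10 wide, 8 deep, dark floor: from the middle of the -y edge, flanked there by two blue inlays, along +y to the board's centre, then square round and along -x to the middle of the -x edge.
- scraper: Seam scraper, loose, 70 g, upright on its rest at the start. Origin: centre of the underside of its shoulder, a steel plate 36 x 36 x 6 (z 0 to 6). Above it a red square handle 16 x 16, z = 6 to 51. Below it a round steel nib, 4 in diameter, down to z = -28.
- nib (a point): The point of the scraper's nib: 28 below the scraper's origin on its axis.
- rest: Scraper rest, fixed grey block, 70 x 70: two rails along its x axis, tops 36 above the work surface, with a 20 wide slot between them, slot floor at 6. The scraper's shoulder sits on both rails, nib hanging in the slot. Origin: centre of the underside.
- rest_top (a point): Middle of the rest at the height of the rail tops (36 up), between the rails; the scraper's origin belongs here.
- seam0 (a point): Point on the seam's centre line at the height of the board's top face: the blue-marked end (12 in from the board's edge).
- seam1 (a point): Point on the seam's centre line at the height of the board's top face: a third of the first leg.
- seam2 (a point): Point on the seam's centre line at the height of the board's top face: two thirds of the first leg.
- seam3 (a point): Point on the seam's centre line at the height of the board's top face: the corner; also the board's centre, over which the stack belongs.
- seam4 (a point): Point on the seam's centre line at the height of the board's top face: a third of the second leg.
- seam5 (a point): Point on the seam's centre line at the height of the board's top face: two thirds of the second leg.
- seam6 (a point): Point on the seam's centre line at the height of the board's top face: the other end (12 in from the board's edge).
- tier1: Bamboo steamer tier, loose, 160 g, may be absent, all alike: ring 100 outside, 90 inside diameter, 55 high, open top and bottom, slatted floor at z = 25 to 29 and on it a grip bar right across the middle along the tier's x axis, 12 thick (y), z = 29 to 50. Origin: centre of the lower rim's plane; z up.
- tier2: Bamboo steamer tier, loose, 160 g, may be absent, all alike: ring 100 outside, 90 inside diameter, 55 high, open top and bottom, slatted floor at z = 25 to 29 and on it a grip bar right across the middle along the tier's x axis, 12 thick (y), z = 29 to 50. Origin: centre of the lower rim's plane; z up.
- tier3: Bamboo steamer tier, loose, 160 g, may be absent, all alike: ring 100 outside, 90 inside diameter, 55 high, open top and bottom, slatted floor at z = 25 to 29 and on it a grip bar right across the middle along the tier's x axis, 12 thick (y), z = 29 to 50. Origin: centre of the lower rim's plane; z up.
- disc1: Green separator disc, loose, stiff, 90 g, always present, all alike: 100 in diameter, 5 thick, with a lifting tab in the middle of its top, 34 long (disc's x axis), 10 thick (y), z = 5 to 24; the tab fits in the hollow under a tier. Origin: centre of its underside; z up.
- disc2: Green separator disc, loose, stiff, 90 g, always present, all alike: 100 in diameter, 5 thick, with a lifting tab in the middle of its top, 34 long (disc's x axis), 10 thick (y), z = 5 to 24; the tab fits in the hollow under a tier. Origin: centre of its underside; z up.
- disc3: Green separator disc, loose, stiff, 90 g, always present, all alike: 100 in diameter, 5 thick, with a lifting tab in the middle of its top, 34 long (disc's x axis), 10 thick (y), z = 5 to 24; the tab fits in the hollow under a tier. Origin: centre of its underside; z up.
- plate: White ceramic plate, 130 in diameter, 20 high, loose bystander. Origin: centre of the underside.
- soap: Empty soap bottle with a pump, 64 in diameter, 185 high, loose bystander. Origin: centre of the underside.
There are look-alikes about, which are no part of the job. Leave any purple or red look-alike of the tier3 alone.

How it is judged:
By the outcome, as a careful person would: the job done as asked, in the order asked, and still so for the second after the job is handed in, with the robot touching nothing.
Of tier1, tier2, tier3 only 2 to 3 are there at a start; the rules pass over those that are not, and their reading is None.
At some moment in a run one of tier1, tier2, tier3, disc1, disc2, disc3 may be knocked a few centimetres aside while the robot is not near it.
It also fails if it takes over 210 s, if anything falls off the work surface, if the arm or the gripper's body presses on something with over 40 N, if the wrist force passes 120 N, or if a joint passes its speed limit or range.

## Working session

There is one attempt and no reset: what is moved stays moved. The work goes in short steps, Python scripts to look and compute and a tool call to move; the robot and the scene stay as the last step left them, time stands still between calls to the robot, and variables do not carry over. Pictures are saved under pics/ and viewed, at most 14 in all, crops included, and the job is handed in when it is done.

Besides the shell and the picture viewer there is one more tool, called after "Request:" by a JSON object that holds its "name" and its "arguments", one argument or row to a line. carry_out: Moves the arm, as the interface text tells. Its arguments: {"type":"object","properties":{"targets":{"type":"array"},"force":{"type":"number"}},"required":["targets"]}

```bash
mkdir -p pics; ls
python3 - <<'E'
from station import bot, imaging
import cv2, numpy as np
o=bot.get_obs(); print({k:np.round(v,3) for k,v in o.items()})
for n in ("scene","top"):
    im=imaging.read_camera(n); cv2.imwrite(f"pics/{n}0.png",im[...,::-1])
    c=imaging.calibration(n); print(n,c)
E
```

```text
pics
{'t': np.float64(0.0), 'q': array([-1.259,  0.478,  0.022,  1.556, -0.011,  1.109, -0.083]), 'joint_vel': array([ 0.002, -0.001,  0.001,  0.001, -0.001, -0.001, -0.002]), 'joint_torque': array([ 0.0000e+00, -5.9646e+01,  1.6080e+00, -2.8120e+01,  1.2000e-02,
        9.0000e-03,  0.0000e+00]), 'eef_pos': array([0.275, 0.616, 0.23 ]), 'tool_rot': array([-0.   ,  0.208,  0.978, -0.001]), 'contact_force': array([0.402, 1.483, 0.248]), 'torque': array([-0.002, -0.014, -0.033]), 'grasp_force': np.float64(0.0), 'gripper_width': np.float64(1.0)}
scene {'fx': 398.55947498303686, 'fy': 398.55947498303686, 'cx': 314.6945989263623, 'cy': 203.3577960392971, 'k1': -0.0744546354014546, 'extrinsics': array([[ 0.71028277,  0.70377507, -0.01410836, -0.38073949],
       [-0.5319104 ,  0.54974084,  0.64409342,  0.2700766 ],
       [ 0.46105283, -0.44998408,  0.76481672, -1.35697831],
       [ 0.        ,  0.        ,  0.        ,  1.        ]])}
top {'fx': 481.9423554699465, 'fy': 481.9423554699465, 'cx': 329.4351330215621, 'cy': 194.15824366154834, 'k1': -0.0639777340222705, 'extrinsics': array([[ 0.02572141, -0.9995488 ,  0.0155114 , -0.03142191],
       [ 0.99137563,  0.02749952,  0.12813331, -0.56293237],
       [-0.12850206,  0.01208185,  0.99163564, -1.25247224],
       [ 0.        ,  0.        ,  0.        ,  1.        ]])}
```

View pics/top0.png

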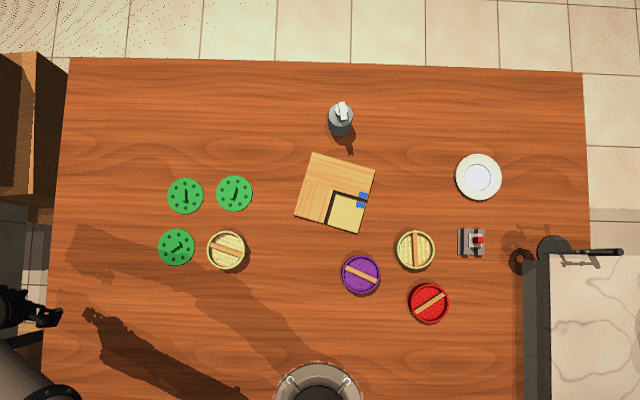

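View pics/scene0.png

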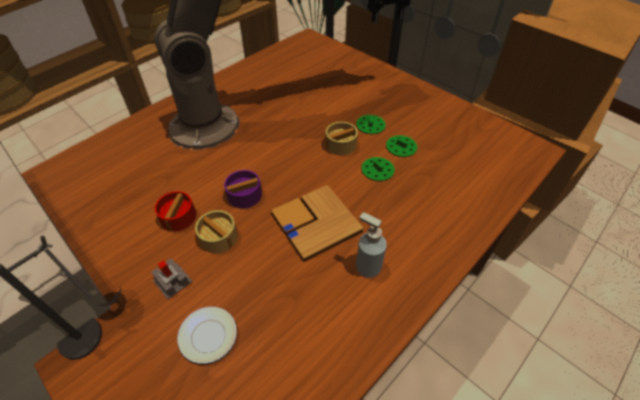

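Two bamboo tiers (226,250) and (415,250), discs (185,196), (234,194), (176,247), board (335,193), scraper and rest (472,241). The purple and red rings are look-alikes.

```bash
cat > h.py <<'E'
from station import bot, imaging
import cv2, numpy as np
def cam(n):
    c=imaging.calibration(n); K=np.array([[c['fx'],0,c['cx']],[0,c['fy'],c['cy']],[0,0,1]]); return K,np.array([c['k1'],0,0,0.]),np.array(c['extrinsics'])
F=np.diag([1,-1,-1.])
def unproj(C,uv,z):
    K,d,E=C; n=cv2.undistortPoints(np.array(uv,float).reshape(-1,1,2),K,d)[:,0]
    R=E[:3,:3]; o=-R.T@E[:3,3]
    D=np.c_[n[:,0],-n[:,1],-np.ones(len(n))]@R
    return o+D*((z-o[2])/D[:,2])[:,None]
def proj(C,P):
    K,d,E=C; P=np.array(P,float).reshape(-1,3)
    X=(P@E[:3,:3].T+E[:3,3])@F
    return cv2.projectPoints(X,np.zeros(3),np.zeros(3),K,d)[0][:,0]
def blobs(im,lo,hi,amin):
    m=cv2.inRange(cv2.cvtColor(im,cv2.COLOR_RGB2HSV),lo,hi)
    m=cv2.morphologyEx(m,cv2.MORPH_CLOSE,np.ones((5,5)))
    cs=cv2.findContours(m,cv2.RETR_EXTERNAL,cv2.CHAIN_APPROX_NONE)[0]
    return [c[:,0] for c in cs if cv2.contourArea(c)>amin]
def yaw(o):
    w,x,y,z=o['tool_rot']; return np.arctan2(2*(x*y+w*z),1-2*(y*y+z*z))  # dir of tool x
def shot(n,name=None):
    C=cam(n); im=imaging.read_camera(n)
    if name: cv2.imwrite('pics/'+name,im[...,::-1])
    return C,im
def goto(o,x,y,z,tx=None):
    "needed tool shift in cm (tool x,y,z) and turn in deg so that tool x points along angle tx (mod pi)"
    a=yaw(o); d=np.array([x,y,z])-o['eef_pos']; ca,sa=np.cos(a),np.sin(a)
    s=[ca*d[0]+sa*d[1], sa*d[0]-ca*d[1], -d[2]]
    t=0 if tx is None else -np.rad2deg((tx-a+np.pi/2)%np.pi-np.pi/2)
    print('shift cm (old axes)',np.round(np.array(s)*100,2),'turn deg',round(t,2))
E
python3 - <<'E'
from h import *
for n in ("top","scene"):
    im=cv2.imread(f'pics/{n}0.png')[...,::-1].copy(); C=cam(n)
    for c in blobs(im,(45,120,60),(75,255,255),150):
        P=unproj(C,c,.005)[:,:2]; ctr,r=cv2.minEnclosingCircle((P*1000).astype(np.float32)); print(n,'disc',np.round(c.mean(0)),np.round(ctr,0),round(r))
    for c in blobs(im,(0,200,120),(4,255,255),12)+blobs(im,(176,200,120),(180,255,255),12): print(n,'red',c.mean(0),np.round(unproj(C,[c.mean(0)],.087),3))
    for c in blobs(im,(105,150,80),(125,255,255),12): print(n,'blue',c.mean(0),np.round(unproj(C,[c.mean(0)],.018),3))
C=cam("top")
print(np.round(unproj(C,[(226,250),(415,250)],.055),3)); print('board corners',np.round(unproj(C,[(312,152),(376,170),(359,234),(294,215)],.018),3))
print('rest',np.round(unproj(C,[(471,242)],.036),3),'soap',unproj(C,[(341,110)],.18),'plate',unproj(C,[(478,177)],.02))
im=cv2.imread('pics/top0.png'); a=cv2.resize(im[140:245,285:385],None,fx=4,fy=4,interpolation=cv2.INTER_CUBIC); b=cv2.resize(im[215:265,445:500],None,fx=7,fy=7,interpolation=cv2.INTER_CUBIC)
b=cv2.copyMakeBorder(b,0,a.shape[0]-b.shape[0],0,0,cv2.BORDER_CONSTANT); cv2.imwrite('pics/z0.png',np.hstack([a,b]))
E
```

```text
top disc [176. 247.] [413. 395.] 50
top disc [185. 195.] [553. 380.] 50
top disc [234. 193.] [564. 245.] 50
top red [429.51886792 303.00943396] [[ 0.288 -0.275  0.087]]
top red [480.22222222 239.55555556] [[ 0.45  -0.406  0.087]]
top blue [360.05 204.55] [[ 0.54  -0.1    0.018]]
top blue [363.   194.75] [[ 0.567 -0.108  0.018]]
scene disc [378. 168.] [564. 242.] 49
scene disc [401. 146.] [553. 375.] 48
scene disc [370. 124.] [413. 392.] 49
scene red [162.0625 264.25  ] [[ 0.452 -0.409  0.087]]
scene red [162.66071429 207.67857143] [[ 0.306 -0.318  0.087]]
scene red [182.3559322  208.22033898] [[ 0.344 -0.283  0.087]]
scene blue [290.17142857 230.22857143] [[ 0.552 -0.106  0.018]]
[[ 0.407  0.249  0.055]
 [ 0.42  -0.243  0.055]]
board corners [[ 0.681  0.034  0.018]
 [ 0.636 -0.142  0.018]
 [ 0.46  -0.099  0.018]
 [ 0.507  0.077  0.018]]
rest [[ 0.445 -0.398  0.036]] soap [[ 0.75229681 -0.03745502  0.18      ]] plate [[ 0.62463845 -0.42408666  0.02      ]]
```

View pics/z0.png

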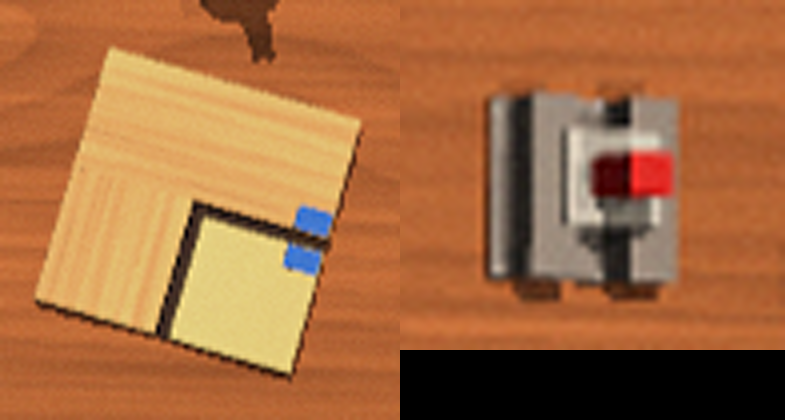

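Zoom: the seam runs from the blue inlays down to the corner, then to the lower edge. The rest is nearly axis-aligned. I'll move over the board and look with the wrist camera on the way.

Request:
{"name": "carry_out", "arguments": {
  "targets": [
    [-1.3,-2,0,-8,1],
    [-1.8,-2.5,0,-8,1],
    [-2,-3,0,-8,1],
    [-2.3,-4,0,0,1],
    [-2.3,-4,0,0,1],
    [-2.3,-4,0,0,1],
    [-2.3,-4,0,0,1],
    [-2.3,-4,0,0,1],
    [-2.3,-4,0,0,1],
    [-2.3,-4,0,0,1],
    [-2.3,-4,0,0,1],
    [-1.5,-4,0,0,1]
  ]
}}

```text
t: 1.3
eef_pos: [0.5045, 0.1691, 0.2312]
tool_rot: [0.0, 0.001, 1.0, -0.0]
contact_force: [-0.1, -0.4, 0.3]
gripper_width: 1.0
grasp_force: 0.0
```

Request:
{"name": "carry_out", "arguments": {
  "targets": [
    [0,-4.5,0,0,1],
    [0,-4.5,0,0,1],
    [0,-4.5,0,0,1],
    [0,-3,0,0,1],
    [0,-1,0,0,1],
    [0,0,0,0,1],
    [0,0,0,0,1]
  ]
}}

```text
t: 2.0
eef_pos: [0.5033, -0.0023, 0.2311]
tool_rot: [-0.0, -0.0, 1.0, 0.0]
contact_force: [-0.1, 0.2, 0.5]
gripper_width: 1.002
grasp_force: 0.0
```

Run:
```python
from h import *
o=bot.get_obs(); print(o['t'],o['eef_pos'],np.rad2deg(yaw(o)))
C,im=shot('wrist','w1.png'); E=C[2]; print(-E[:3,:3].T@E[:3,3], C[0])
print(proj(C,[[.571,-.033,.018],[.553,-.105,.018]]))
```

```text
2.0 [ 0.503322   -0.00229263  0.23112608] -179.9598596758656
[ 0.42735498 -0.00227973  0.37399361] [[301.13072362   0.         317.05833187]
 [  0.         301.13072362 200.90921807]
 [  0.           0.           1.        ]]
[[292.36330651 226.00844185]
 [234.69647943 212.62378571]]
```

View pics/w1.png

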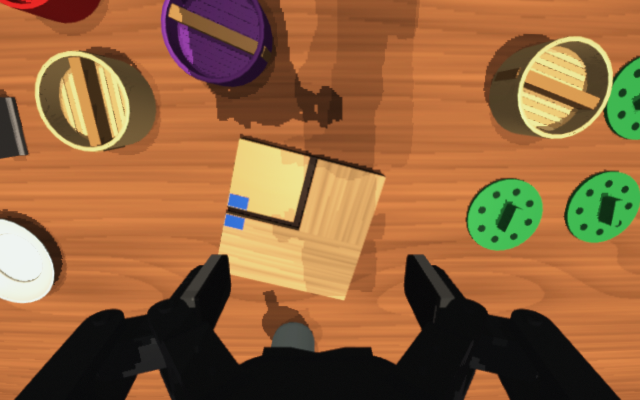

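Wrist picture: the board's corners are at (240,137), (385,176), (345,299), (218,258), the groove corner near (300,225) and the blue marks near (237,211). Next I fit the board pose by subpixel corners in top and wrist pictures.

```bash
cat >> h.py <<'E'
def boardfit(C,im,x,y,a,tag='',win=4):
    L=np.array([[90,90],[90,-90],[-90,-90],[-90,90],[5,5],[-5,-5]])/1000.
    for it in range(2):
        R=np.array([[np.cos(a),-np.sin(a)],[np.sin(a),np.cos(a)]])
        W=L@R.T+[x,y]; uv=proj(C,np.c_[W,np.full(6,.018)]).astype(np.float32)
        g=cv2.cvtColor(im,cv2.COLOR_RGB2GRAY)
        q=cv2.cornerSubPix(g,uv.reshape(-1,1,2).copy(),(win,win),(-1,-1),(3,50,.01))[:,0]
        M=unproj(C,q,.018)[:,:2]; ok=np.ones(6,bool)
        for _ in range(2):
            A=L[ok]-L[ok].mean(0);B=M[ok]-M[ok].mean(0)
            a=np.arctan2((A[:,0]*B[:,1]-A[:,1]*B[:,0]).sum(),(A*B).sum())
            R=np.array([[np.cos(a),-np.sin(a)],[np.sin(a),np.cos(a)]])
            x,y=M[ok].mean(0)-R@L[ok].mean(0)
            res=M-(L@R.T+[x,y]); ok=np.hypot(*res.T)<max(.003,np.sort(np.hypot(*res.T))[3]+1e-6)
    print(tag,'board',round(x,4),round(y,4),np.rad2deg(a).round(2),'res mm',(res*1000).round(1).tolist()); return x,y,a
E
python3 - <<'E'
from h import *
a=np.deg2rad(-14.3)
im=cv2.imread('pics/top0.png')[...,::-1].copy(); boardfit(cam('top'),im,.571,-.033,a,'top',3)
im=cv2.imread('pics/scene0.png')[...,::-1].copy(); boardfit(cam('scene'),im,.571,-.033,a,'scene',3)
im=cv2.imread('pics/w1.png')[...,::-1].copy(); C=cam('wrist');boardfit(C,im,.571,-.033,a,'wrist',6)
v=cv2.resize(im[120:310,200:400],None,fx=4,fy=4)[:600]; 
def dr(x,y,a):
  R=np.array([[np.cos(a),-np.sin(a)],[np.sin(a),np.cos(a)]])
  L=np.array([[90,90],[90,-90],[-90,-90],[-90,90],[5,5],[-5,-5],[5,-90],[-90,5],[-5,-90],[-90,-5]])/1000.
  return proj(C,np.c_[L@R.T+[x,y],np.full(10,.018)])
for p in dr(*boardfit(C,im,.571,-.033,a,'w',6)):
  cv2.circle(v,tuple(int(t) for t in ((p-[200,120])*4+1.5)),3,(255,0,0),1)
cv2.imwrite('pics/z1.png',v[...,::-1])
E
```

```text
top board 0.5724 -0.0297 -15.19 res mm [[0.4, 0.1], [-0.8, -0.1], [0.6, 0.8], [-0.7, -1.3], [0.5, 0.5], [0.0, -0.0]]
scene board 0.5721 -0.0336 -15.04 res mm [[-0.1, -0.8], [0.8, -0.1], [6.1, -0.7], [-0.5, 0.8], [-2.1, 1.8], [-0.2, 0.1]]
wrist board 0.57 -0.0287 -15.26 res mm [[0.3, 1.7], [-1.9, -1.3], [0.9, 0.3], [-0.4, -1.1], [0.5, 0.1], [0.6, 0.3]]
w board 0.57 -0.0287 -15.26 res mm [[0.3, 1.7], [-1.9, -1.3], [0.9, 0.3], [-0.4, -1.1], [0.5, 0.1], [0.6, 0.3]]
```

View pics/z1.png

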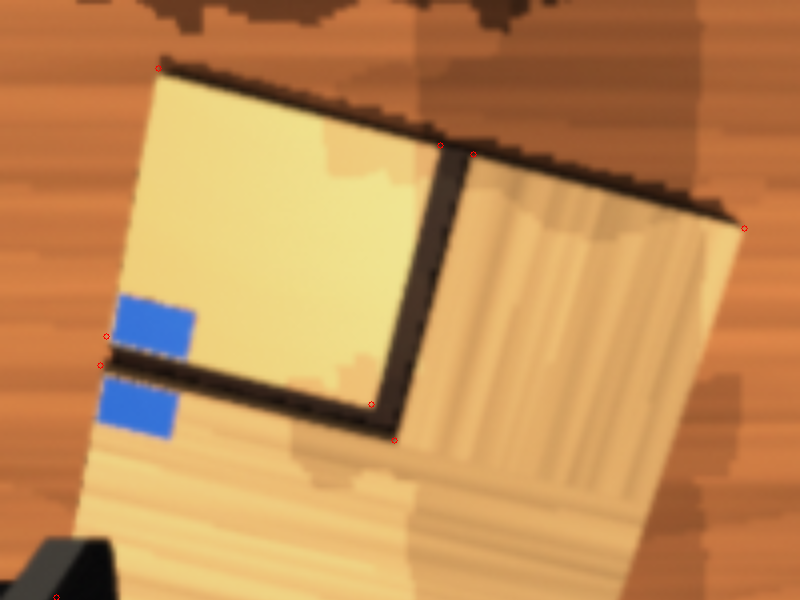

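Request:
{"name": "carry_out", "arguments": {
  "targets": [
    [0,-4,0,0,1],
    [0,-4.5,0,0,1],
    [0,-4.5,0,0,1],
    [0,-4.5,0,0,1],
    [0,-4.5,0,0,1],
    [0,-4.5,0,0,1],
    [0,-4.5,0,0,1],
    [0,-4.5,0,0,1],
    [0,-3.5,0,0,1],
    [0,-1.5,0,0,1],
    [0,0,0,0,1],
    [0,0,0,0,1]
  ]
}}

```text
t: 3.25
eef_pos: [0.5041, -0.4064, 0.2307]
tool_rot: [-0.0, -0.001, 1.0, 0.001]
contact_force: [0.0, -0.4, -0.3]
gripper_width: 1.003
grasp_force: 0.0
```

Run:
```python
from h import *
o=bot.get_obs(); print(o['t'],o['eef_pos'],np.rad2deg(yaw(o)))
C,im=shot('wrist','w2.png')
p=proj(C,[[.447,-.407,.036],[.45,-.407,.087]]); print(p)
u,v=p.mean(0).astype(int); u0=max(0,u-80);v0=max(0,v-75); print(u0,v0)
cv2.imwrite('pics/z2.png',cv2.resize(im[v0:v0+150,u0:u0+160],None,fx=4,fy=4,interpolation=2)[...,::-1])
```

```text
3.25 [ 0.50412047 -0.4064369   0.23074408] -179.9086022817181
[[315.81889231 125.9073698 ]
 [315.7582225  132.34255955]]
235 54
```

View pics/z2.png

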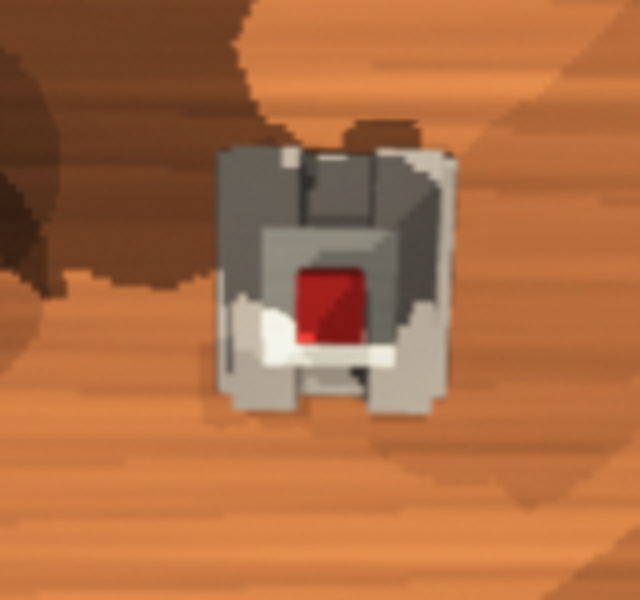

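Zoomed wrist view: the shoulder spans (262,228) to (397,366), the red handle (296,269) to (365,345), and the rest rails run vertically (world x), with the slot at x 300–373.

Run:
```python
from h import *
C=cam('wrist'); f=lambda l:[((x+.5)/4-.5+235,(y+.5)/4-.5+54) for x,y in l]
for nm,l,z in (('shoulder',[(262,228),(397,228),(395,366),(262,366)],.042),('handle',[(296,269),(365,269),(365,345),(296,345)],.087),('slot',[(301,152),(375,152),(370,410),(298,410)],.036),('rest',[(219,150),(442,150),(432,412),(236,410)],.036)):
    P=unproj(C,f(l),z); print(nm,P[:,:2].round(4).tolist(),P.mean(0).round(4)[:2])
```

```text
shoulder [[0.4311, -0.4232], [0.431, -0.3875], [0.4673, -0.3874], [0.4673, -0.4237]] [ 0.4492 -0.4055]
handle [[0.4398, -0.4132], [0.4398, -0.3973], [0.4571, -0.3971], [0.4571, -0.4133]] [ 0.4485 -0.4052]
slot [[0.4117, -0.4129], [0.4117, -0.3933], [0.4802, -0.3939], [0.4803, -0.4141]] [ 0.446  -0.4036]
rest [[0.4113, -0.4347], [0.4111, -0.3756], [0.4808, -0.3764], [0.4803, -0.4315]] [ 0.4459 -0.4045]
```

Request:
{"name": "carry_out", "arguments": {
  "targets": [
    [2.5,0.1,0,0,1],
    [2.5,0,1.5,0,1],
    [0.5,0,4,0,1],
    [0,0,4,0,1],
    [0,0,4,0,1],
    [0,0,3,0,1],
    [0,0,1.5,0,1],
    [0,0,0.5,0,1],
    [0,0,0,0,1],
    [0,0,0,0,1]
  ]
}}

```text
t: 4.3
eef_pos: [0.449, -0.4083, 0.0479]
tool_rot: [0.001, 0.0, 1.0, -0.001]
contact_force: [0.2, -0.3, 0.2]
gripper_width: 1.0
grasp_force: 0.0
```

Request:
{"name": "carry_out", "arguments": {
  "targets": [
    [0,0,0,0,-1],
    [0,0,0,0,-1],
    [0,0,0,0,-1],
    [0,0,0,0,-1],
    [0,0,0,0,-1],
    [0,0,0,0,-1],
    [0,0,0,0,-1],
    [0,0,0,0,-1],
    [0,0,0,0,-1],
    [0,0,0,0,-1]
  ],
  "force": 50
}}

```text
t: 5.3
eef_pos: [0.4481, -0.4079, 0.0465]
tool_rot: [0.0, 0.0, 1.0, -0.0]
contact_force: [-0.4, 0.9, 5.2]
gripper_width: 0.179
grasp_force: 48.9
```

Request:
{"name": "carry_out", "arguments": {
  "targets": [
    [0,0,-1,0,-1],
    [0,0,-3,0,-1],
    [0,0,-3,0,-1],
    [0,0,-3,0,-1],
    [-1.3,3,0,0,-1],
    [-1.5,4.5,0,0,-1],
    [-1.5,4.5,0,0,-1],
    [-1.5,4.5,0,0,-1],
    [-1.5,4.5,0,0,-1],
    [-1.5,4.5,0,0,-1],
    [-1.5,3.6,0,0,-1],
    [0,1,0,0,-1]
  ]
}}

```text
t: 6.5
eef_pos: [0.5532, -0.1009, 0.1464]
tool_rot: [0.0, -0.003, 1.0, 0.001]
contact_force: [-0.5, 0.1, -0.5]
gripper_width: 0.18
grasp_force: 48.8
```

Request:
{"name": "carry_out", "arguments": {
  "targets": [
    [0,0,0,7.6,-1],
    [0,0,0,7.6,-1],
    [0,0,2,0,-1],
    [0,0,2,0,-1],
    [0,0,0,0,-1],
    [0,0,0,0,-1]
  ]
}}

```text
t: 7.1
eef_pos: [0.5508, -0.1075, 0.1065]
tool_rot: [-0.0, 0.133, 0.991, -0.0]
contact_force: [0.4, -0.1, -1.2]
gripper_width: 0.176
grasp_force: 48.7
```

Run:
```python
from h import *
o=bot.get_obs(); print(o['t'],o['eef_pos'],np.rad2deg(yaw(o)),o['grasp_force'])
C,im=shot('wrist','w3.png'); boardfit(C,im,.5715,-.0315,np.deg2rad(-15.2),'w',6)
e=o['eef_pos']; p=proj(C,[e-[0,0,.0385]]); print(p)
u,v=p[0].astype(int); u0=max(0,u-100);v0=max(0,v-90); print(u0,v0)
cv2.imwrite('pics/z3.png',cv2.resize(im[v0:v0+150,u0:u0+200],None,fx=4,fy=4,interpolation=2)[...,::-1])
```

```text
7.1 [ 0.55075429 -0.10754625  0.10650677] 164.6974714004443 48.721078634262085
w board 0.5711 -0.0291 -14.9 res mm [[0.3, 0.5], [-0.2, -0.5], [-0.3, -0.5], [0.0, 0.2], [-0.2, -0.0], [0.4, 0.4]]
[[316.65313462 230.11769221]]
216 140
```

View pics/z3.png

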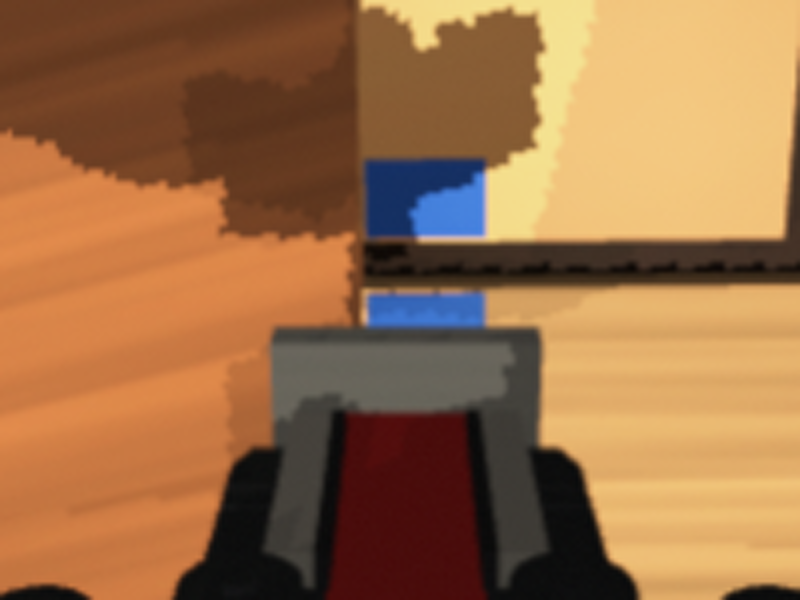

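Run:
```python
from h import *
C=cam('wrist'); o=bot.get_obs(); e=o['eef_pos']; a=yaw(o)
f=lambda l:[((x+.5)/4-.5+216,(y+.5)/4-.5+140) for x,y in l]
tx=np.array([np.cos(a),np.sin(a)]); ty=np.array([np.sin(a),-np.cos(a)])
for l,z in (([(272,328),(541,328)],.096),([(275,345),(539,345)],.102)):
    P=unproj(C,f(l),z)[:,:2]; m=P.mean(0); c=m-tx*.018; print('width',np.hypot(*(P[1]-P[0])),'axis',c,'in tool',(c-e[:2])@tx,(c-e[:2])@ty)
b=np.deg2rad(-15); R=np.array([[np.cos(b),-np.sin(b)],[np.sin(b),np.cos(b)]])
print('seam0 wrist est',np.array([.5711,-.0291])+R@[0,-.078])
# top & scene check of board again and of the scraper
for n in('top','scene'):
    C2,im=shot(n,n+'1.png')
    boardfit(C2,im,.571,-.031,b,n,3)
    print(n,[ (c.mean(0).round(1).tolist()) for c in blobs(im,(45,120,60),(75,255,255),150)])
```

```text
width 0.03678500485106219 axis [ 0.55293497 -0.10758159] in tool -0.001498161344653714 0.0003463049958563838
width 0.03485149676789632 axis [ 0.55302412 -0.1075452 ] in tool -0.0015745585102344391 0.0004049224289188843
seam0 wrist est [ 0.55091211 -0.10444221]
top board 0.5722 -0.0302 -15.1 res mm [[0.7, 0.4], [-0.4, -0.3], [-0.4, -0.2], [-0.2, -0.6], [0.7, 1.0], [-0.3, -0.3]]
top [[175.8, 246.8], [184.9, 195.5], [233.8, 193.2]]
scene board 0.5706 -0.0323 -15.86 res mm [[0.5, -0.4], [4.3, -2.3], [0.4, -0.2], [-0.3, 0.0], [-0.8, 0.4], [0.2, 0.2]]
scene [[377.7, 168.5], [401.2, 145.6], [370.5, 123.9]]
```

Request:
{"name": "carry_out", "arguments": {
  "targets": [
    [0.15,0.17,1,0,-1],
    [0,0,2,0,-1],
    [0,0,1.2,0,-1],
    [0,0,0.4,0,-1],
    [0,0,0.3,0,-1],
    [0,0,0.2,0,-1],
    [0,0,0.15,0,-1],
    [0,0,0.1,0,-1],
    [0,0,0.05,0,-1],
    [0,0,0.05,0,-1],
    [0,0,0,0,-1],
    [0,0,0,0,-1]
  ]
}}

```text
t: 8.45
eef_pos: [0.5503, -0.1049, 0.0519]
tool_rot: [0.0, 0.133, 0.991, 0.0]
contact_force: [0.4, -1.0, -0.0]
gripper_width: 0.18
grasp_force: 48.7
```

Run:
```python
from h import *
o=bot.get_obs(); print(o['t'],o['eef_pos'],np.rad2deg(yaw(o)),o['contact_force'],o['torque'])
C,im=shot('scene','s2.png'); e=o['eef_pos']; p=proj(C,[[.551,-.106,.02]])[0].astype(int); print(p)
cv2.imwrite('pics/z4.png',cv2.resize(im[p[1]-50:p[1]+25,p[0]-40:p[0]+60],None,fx=8,fy=8,interpolation=2)[...,::-1])
```

```text
8.45 [ 0.55025231 -0.10485225  0.05186271] 164.74721093410264 [ 4.23290147e-01 -9.72947904e-01 -1.25291528e-04] [-6.65292308e-04 -7.84441411e-06  9.20345440e-03]
[290 229]
```

View pics/z4.png

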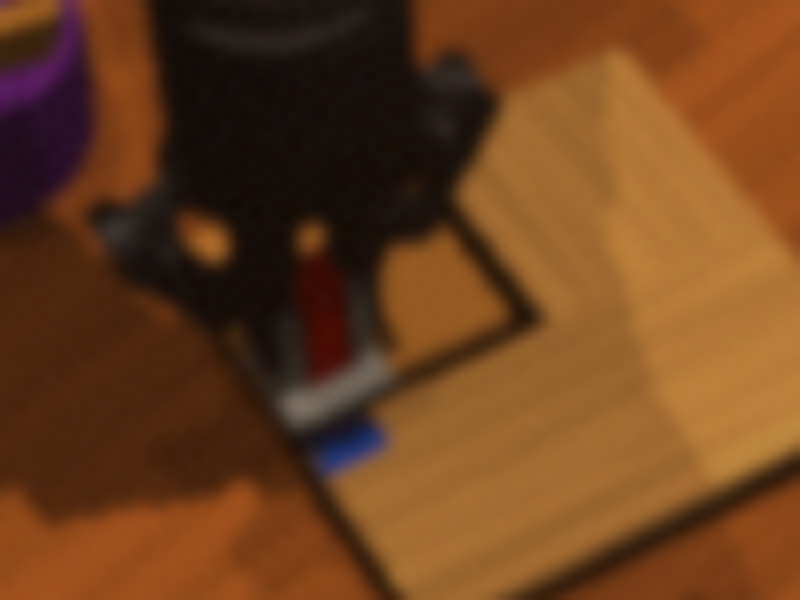

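Scene picture: the scraper is upright at the blue-marked end with the shoulder over the groove. There is no contact force and the nib height is 13.4 mm, so the nib is in the seam. Drawing starts.

Request:
{"name": "carry_out", "arguments": {
  "targets": [
    [0,-0.15,0,0,-1],
    [0,-0.1,0,0,-1],
    [0,0.1,0,0,-1],
    [0,0.2,0,0,-1],
    [0,0.2,0,0,-1],
    [0,0.2,0,0,-1],
    [0,0.2,0,0,-1],
    [0,0.2,0,0,-1],
    [0,0.2,0,0,-1],
    [0,0.2,0,0,-1],
    [0,0.2,0,0,-1],
    [0,0.2,0,0,-1]
  ]
}}

```text
t: 9.7
eef_pos: [0.5546, -0.0888, 0.0518]
tool_rot: [-0.0, 0.133, 0.991, 0.0]
contact_force: [0.6, -0.2, -0.5]
gripper_width: 0.181
grasp_force: 48.7
```

Request:
{"name": "carry_out", "arguments": {
  "targets": [
    [0,0.2,0,0,-1],
    [0,0.2,0,0,-1],
    [0,0.2,0,0,-1],
    [0,0.2,0,0,-1],
    [0,0.2,0,0,-1],
    [0,0.2,0,0,-1],
    [0,0.2,0,0,-1],
    [0,0.2,0,0,-1],
    [0,0.2,0,0,-1],
    [0,0.2,0,0,-1]
  ]
}}

```text
t: 10.7
eef_pos: [0.5598, -0.0695, 0.0518]
tool_rot: [-0.0, 0.133, 0.991, 0.0]
contact_force: [-0.7, -0.8, -1.3]
gripper_width: 0.178
grasp_force: 48.7
```

Run:
```python
from h import *
o=bot.get_obs(); print(o['t'],o['eef_pos'],np.rad2deg(yaw(o)),o['contact_force'])
b=np.deg2rad(-15.1); R=np.array([[np.cos(b),-np.sin(b)],[np.sin(b),np.cos(b)]]); a=yaw(o)
n=o['eef_pos'][:2]-.0013*np.array([np.cos(a),np.sin(a)]); print('nib in board mm',((n-[.5714,-.0305])@R*1000).round(1))
```

```text
10.7 [ 0.55984354 -0.06949855  0.05179315] 164.7436511900441 [-0.68179917 -0.78990556 -1.2697658 ]
nib in board mm [  0.3 -40.7]
```

Request:
{"name": "carry_out", "arguments": {
  "targets": [
    [0,0.2,0,0,-1],
    [0,0.2,0,0,-1],
    [0,0.2,0,0,-1],
    [0,0.2,0,0,-1],
    [0,0.2,0,0,-1],
    [0,0.2,0,0,-1],
    [0,0.2,0,0,-1],
    [0,0.2,0,0,-1],
    [0,0.2,0,0,-1],
    [0,0.2,0,0,-1],
    [0,0.2,0,0,-1],
    [0,0.2,0,0,-1]
  ]
}}

```text
t: 11.9
eef_pos: [0.5662, -0.0463, 0.0518]
tool_rot: [-0.0, 0.133, 0.991, 0.0]
contact_force: [-0.4, -0.1, 0.5]
gripper_width: 0.185
grasp_force: 48.7
```

Request:
{"name": "carry_out", "arguments": {
  "targets": [
    [0,0.2,0,0,-1],
    [0,0.2,0,0,-1],
    [0,0.2,0,0,-1],
    [0,0.2,0,0,-1],
    [0,0.2,0,0,-1],
    [0,0.2,0,0,-1],
    [0,0.15,0,0,-1],
    [0,0.15,0,0,-1]
  ]
}}

```text
t: 12.7
eef_pos: [0.5701, -0.0319, 0.0518]
tool_rot: [0.0, 0.133, 0.991, 0.0]
contact_force: [-0.1, 0.6, -0.5]
gripper_width: 0.182
grasp_force: 48.7
```

```bash
cat > n.py <<'E'
from h import *
o=bot.get_obs(); print(o['t'],o['eef_pos'],np.rad2deg(yaw(o)),o['contact_force'])
b=np.deg2rad(-15.1); R=np.array([[np.cos(b),-np.sin(b)],[np.sin(b),np.cos(b)]]); a=yaw(o)
n=o['eef_pos'][:2]-.0013*np.array([np.cos(a),np.sin(a)]); print('nib in board mm',((n-[.5714,-.0305])@R*1000).round(1))
E
python3 n.py
```

```text
12.7 [ 0.57011833 -0.03189575  0.05180898] 164.7453245394398 [-0.1082786   0.56347731 -0.46078772]
nib in board mm [ 0.4 -1.7]
```

Request:
{"name": "carry_out", "arguments": {
  "targets": [
    [0,0.1,0,0,-1],
    [0.1,0,0,0,-1],
    [0.2,0,0,0,-1],
    [0.2,0,0,0,-1],
    [0.2,0,0,0,-1],
    [0.2,0,0,0,-1],
    [0.2,0,0,0,-1],
    [0.2,0,0,0,-1]
  ]
}}

```text
t: 13.5
eef_pos: [0.5576, -0.0276, 0.0518]
tool_rot: [-0.0, 0.133, 0.991, 0.0]
contact_force: [0.7, -0.2, -0.2]
gripper_width: 0.18
grasp_force: 48.7
```

```bash
python3 n.py
```

```text
13.5 [ 0.55763285 -0.02760737  0.05179178] 164.74147260673874 [ 0.70461988 -0.18581063 -0.22628492]
nib in board mm [-12.7  -0.8]
```

Request:
{"name": "carry_out", "arguments": {
  "targets": [
    [0.2,0,0,0,-1],
    [0.2,0,0,0,-1],
    [0.2,0,0,0,-1],
    [0.2,0,0,0,-1],
    [0.2,0,0,0,-1],
    [0.2,0,0,0,-1],
    [0.2,0,0,0,-1],
    [0.2,0,0,0,-1],
    [0.2,0,0,0,-1],
    [0.2,0,0,0,-1],
    [0.2,0,0,0,-1],
    [0.2,0,0,0,-1]
  ]
}}

```text
t: 14.7
eef_pos: [0.5345, -0.0213, 0.0518]
tool_rot: [0.0, 0.133, 0.991, 0.0]
contact_force: [-1.3, 0.4, -0.9]
gripper_width: 0.181
grasp_force: 48.7
```

Request:
{"name": "carry_out", "arguments": {
  "targets": [
    [0.2,0,0,0,-1],
    [0.2,0,0,0,-1],
    [0.2,0,0,0,-1],
    [0.2,0,0,0,-1],
    [0.2,0,0,0,-1],
    [0.2,0,0,0,-1],
    [0.2,0,0,0,-1],
    [0.2,0,0,0,-1],
    [0.2,0,0,0,-1],
    [0.2,0,0,0,-1],
    [0.2,0,0,0,-1],
    [0.2,0,0,0,-1]
  ]
}}

```text
t: 15.9
eef_pos: [0.5113, -0.0149, 0.0518]
tool_rot: [0.0, 0.133, 0.991, 0.0]
contact_force: [0.7, 1.0, -0.6]
gripper_width: 0.178
grasp_force: 48.7
```

Request:
{"name": "carry_out", "arguments": {
  "targets": [
    [0.2,0,0,0,-1],
    [0.2,0,0,0,-1],
    [0.2,0,0,0,-1],
    [0.2,0,0,0,-1],
    [0.2,0,0,0,-1],
    [0.2,0,0,0,-1],
    [0.2,0,0,0,-1],
    [0.2,0,0,0,-1],
    [0.2,0,0,0,-1],
    [0.15,0,0,0,-1],
    [0,0,0,0,-1]
  ]
}}

```text
t: 17.0
eef_pos: [0.4924, -0.0098, 0.0518]
tool_rot: [-0.0, 0.133, 0.991, 0.0]
contact_force: [-0.4, 0.4, -0.9]
gripper_width: 0.177
grasp_force: 48.7
```

```bash
python3 n.py
```

```text
17.0 [ 0.49242445 -0.00979116  0.05175578] 164.7517836563253 [-0.43165392  0.40050165 -0.93955253]
nib in board mm [-80.3  -0.6]
```

Request:
{"name": "carry_out", "arguments": {
  "targets": [
    [0,0,-0.5,0,-1],
    [0,0,-2,0,-1],
    [0,0,-3,0,-1],
    [0,0,-3.5,0,-1],
    [0,0,0,-7.6,-1],
    [0,0,0,-7.6,-1],
    [0,-3,0,0,-1],
    [0,-4.5,0,0,-1],
    [0,-4.5,0,0,-1],
    [0,-4.5,0,0,-1],
    [0,-4.5,0,0,-1],
    [0,-4.5,0,0,-1]
  ]
}}

```text
t: 18.2
eef_pos: [0.4923, -0.2667, 0.1422]
tool_rot: [0.0, 0.0, 1.0, -0.0]
contact_force: [0.9, 0.4, -0.8]
gripper_width: 0.176
grasp_force: 48.8
```

Request:
{"name": "carry_out", "arguments": {
  "targets": [
    [1,-4.5,0,0,-1],
    [1.7,-4.5,0,0,-1],
    [1,-3,0,0,-1],
    [1,-2,0,0,-1],
    [0,0,0,0,-1],
    [0,0,0,0,-1],
    [0,0,0,0,-1]
  ]
}}

```text
t: 18.9
eef_pos: [0.4462, -0.4035, 0.1417]
tool_rot: [0.0, -0.0, 1.0, 0.0]
contact_force: [-0.2, -0.1, 0.5]
gripper_width: 0.178
grasp_force: 48.9
```

Run:
```python
from h import *
o=bot.get_obs(); print(o['t'],o['eef_pos'],np.rad2deg(yaw(o))); goto(o,.4451,-.4065,.047,np.pi)
C,im=shot('wrist','w5.png'); p=proj(C,[[.4464,-.4065,.036]]); print(p)
u,v=p[0].astype(int); u0=u-100;v0=max(0,v-90); print(u0,v0)
cv2.imwrite('pics/z5.png',cv2.resize(im[v0:v0+150,u0:u0+200],None,fx=4,fy=4,interpolation=2)[...,::-1])
```

```text
18.9 [ 0.44618744 -0.40345948  0.14174112] -179.94977135649307
shift cm (old axes) [ 0.11 -0.3   9.47] turn deg 0.05
[[312.92601546 199.94698567]]
212 109
```

View pics/z5.png

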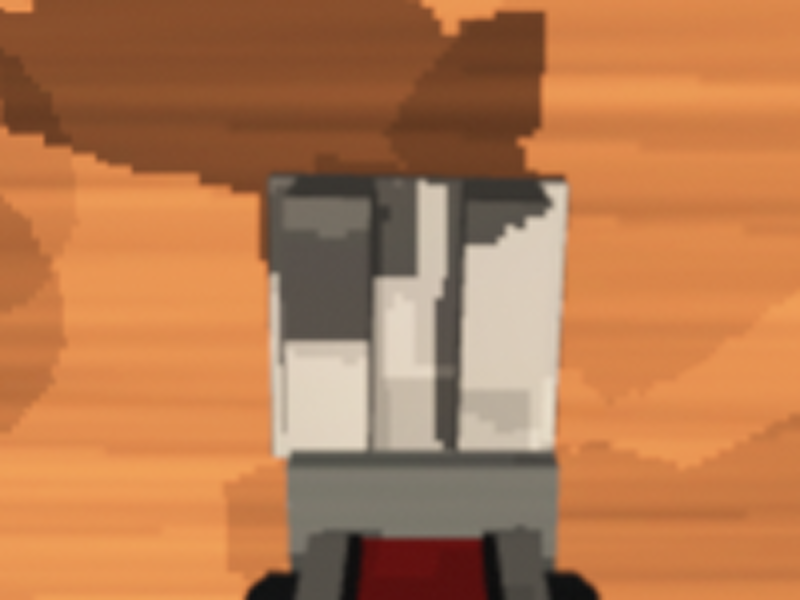

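Run:
```python
from h import *
C=cam('wrist'); f=lambda l:[((x+.5)/4-.5+212,(y+.5)/4-.5+109) for x,y in l]
for nm,l,z in (('rest near edge',[(284,196),(370,196),(463,196),(554,196)],.036),('rest far',[(285,440),(368,440),(459,440),(550,440)],.036),('shoulder low edge',[(289,453),(559,453)],.1312)):
    print(nm,unproj(C,f(l),z)[:,:2].round(4).tolist())
```

```text
rest near edge [[0.4099, -0.4314], [0.4099, -0.4136], [0.4099, -0.3943], [0.4098, -0.3755]]
rest far [[0.4638, -0.4329], [0.4637, -0.4146], [0.4637, -0.3946], [0.4637, -0.3745]]
shoulder low edge [[0.4298, -0.4211], [0.4298, -0.3843]]
```

Request:
{"name": "carry_out", "arguments": {
  "targets": [
    [0.2,-0.2,1,0,-1],
    [0,0,2.5,0,-1],
    [0,0,2.5,0,-1],
    [0,0,1.5,0,-1],
    [0,0,1,0,-1],
    [0,0,0.5,0,-1],
    [0,0,0.25,0,-1],
    [0,0,0.15,0,-1],
    [0,0,0,0,-1],
    [0,0,0,0,-1]
  ]
}}

```text
t: 19.95
eef_pos: [0.4436, -0.4071, 0.0484]
tool_rot: [0.0, 0.0, 1.0, -0.0]
contact_force: [-0.0, 0.4, -1.2]
gripper_width: 0.181
grasp_force: 48.9
```

```bash
python3 n.py
```

```text
19.95 [ 0.44360157 -0.40708334  0.04837315] 179.94884175197055 [-0.01928888  0.3577784  -1.23519237]
nib in board mm [ -24.  -396.5]
```

Request:
{"name": "carry_out", "arguments": {
  "targets": [
    [-0.05,0.12,0.1,0,-1],
    [0,0,0.1,0,-1],
    [0,0,0.05,0,-1],
    [0,0,0,0,-1],
    [0,0,0,0,-0.4],
    [0,0,0,0,-0.2],
    [0,0,0,0,0],
    [0,0,0,0,0.2],
    [0,0,0,0,0.2]
  ]
}}

```text
t: 20.85
eef_pos: [0.4437, -0.4056, 0.0451]
tool_rot: [-0.0, 0.0, 1.0, 0.0]
contact_force: [0.2, 0.5, 0.1]
gripper_width: 0.603
grasp_force: 0.0
```

Request:
{"name": "carry_out", "arguments": {
  "targets": [
    [0,0,-1,0,0.2],
    [0,0,-4,0,0.2],
    [0,0,-4,0,0.2],
    [0,0,-4,0,0.2],
    [-4,0,-4,0,0.2],
    [-2,0,-1,0,0.2],
    [0,0,0,0,0.2],
    [0,0,0,0,0.2]
  ]
}}

```text
t: 21.65
eef_pos: [0.4989, -0.4055, 0.2209]
tool_rot: [-0.0, 0.0, 1.0, -0.0]
contact_force: [-0.6, 0.4, -0.4]
gripper_width: 0.601
grasp_force: 0.0
```

Run:
```python
from h import *
o=bot.get_obs(); print(o['t'],o['eef_pos'],np.rad2deg(yaw(o)))
C,im=shot('wrist','w6.png'); p=proj(C,[[.446,-.405,.036]]); print(p)
u,v=p[0].astype(int); u0=u-80;v0=max(0,v-75); print(u0,v0)
a=cv2.resize(im[v0:v0+150,u0:u0+160],None,fx=3,fy=3,interpolation=2); T,t=shot('top','t6.png')
cv2.imwrite('pics/z6.png',np.vstack([a[100:400],cv2.resize(t[140:320,150:510],(480,240))])[...,::-1])
for nm in ('top','scene'):
    C2,i2=shot(nm); 
    for c in blobs(i2,(45,120,60),(75,255,255),100):
        P=unproj(C2,c,.005)[:,:2]; ctr,r=cv2.minEnclosingCircle((P*1000).astype(np.float32)); print(nm,'disc',np.round(ctr,0),round(r))
```

```text
21.65 [ 0.49890276 -0.40552907  0.22086075] 179.9742293543197
[[317.04826405 130.5017906 ]]
237 55
top disc [413. 395.] 50
top disc [553. 380.] 50
top disc [564. 245.] 50
scene disc [564. 242.] 49
scene disc [553. 375.] 48
scene disc [413. 392.] 49
```

View pics/z6.png

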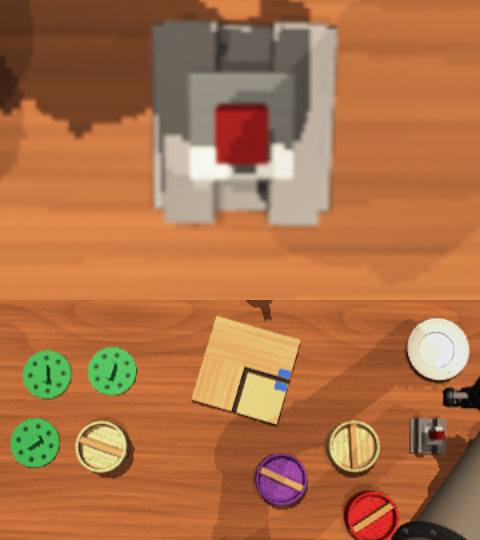

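Scraper stands centred on the rest within about 1 mm, upright, and all discs and tiers are unmoved. Next: disc at (0.564,0.244).

Request:
{"name": "carry_out", "arguments": {
  "targets": [
    [0,3,0,0,0],
    [0,5,0,0,0],
    [0,5,0,0,0],
    [0,5,0,0,0],
    [0,5,0,0,0],
    [0,5,0,0,0],
    [0,5,0,0,0],
    [0,5,0,0,0],
    [0,5,0,0,0],
    [0,5,0,0,0],
    [-1,5,0,0,0],
    [-1,5,0,0,0]
  ]
}}

```text
t: 23.05
eef_pos: [0.5187, 0.1735, 0.2205]
tool_rot: [-0.0, 0.001, 1.0, -0.0]
contact_force: [1.3, 0.6, -0.3]
gripper_width: 0.5
grasp_force: 0.0
```

Request:
{"name": "carry_out", "arguments": {
  "targets": [
    [-1,4,0,0,0],
    [0,2,0,0,0],
    [0,1,0,0,0],
    [0,0,0,0,0],
    [0,0,0,0,0]
  ]
}}

```text
t: 23.55
eef_pos: [0.5294, 0.2402, 0.2204]
tool_rot: [-0.0, 0.001, 1.0, -0.001]
contact_force: [0.2, 0.2, -0.8]
gripper_width: 0.5
grasp_force: 0.0
```

```bash
cat >> h.py <<'E'
def disc(C,im,z0,ctr0,tag=''):
    "green disc whose underside is at z0, nearest ctr0; centre from rim, tab angle from PCA of the non-flat pixels"
    best=None
    for c in blobs(im,(45,80,30),(75,255,255),150):
        P=(unproj(C,cv2.convexHull(c.astype(np.int32))[:,0],z0+.005)[:,:2]*1000).astype(np.float32)
        if len(P)<6: continue
        e=cv2.fitEllipse(P); ctr=np.array(e[0])/1000
        if best is None or np.hypot(*(ctr-ctr0))<np.hypot(*(best[0]-ctr0)): best=(ctr,e[1])
    ctr,ax=best
    g=np.linspace(-.022,.022,89); X,Y=np.meshgrid(g,g); W=np.c_[X.ravel()+ctr[0],Y.ravel()+ctr[1],np.full(X.size,z0+.024)]
    uv=proj(C,W).reshape(89,89,2).astype(np.float32); v=cv2.cvtColor(cv2.remap(im,uv,None,cv2.INTER_LINEAR),cv2.COLOR_RGB2HSV)[...,2]
    cv2.imwrite('pics/patch.png',v); m=(v<.75*np.median(v[np.hypot(X,Y)>.014]))&(np.hypot(X,Y)<.021)
    p=cv2.moments(m.astype(np.uint8),True); t=.5*np.arctan2(2*p['mu11'],p['mu20']-p['mu02'])
    q=np.array([p['m10'],p['m01']])/p['m00']*.0005-.022
    print(tag,'disc',ctr.round(4),'axes',np.round(ax,1),'tab deg',np.rad2deg(t).round(1),'tab off mm',(q*1000).round(1),'n',p['m00'])
    return ctr,t
E
python3 - <<'E'
from h import *
o=bot.get_obs(); print(o['t'],o['eef_pos'],np.rad2deg(yaw(o)))
C,im=shot('wrist','w7.png'); disc(C,im,0,[.564,.244],'w'); w=cv2.imread('pics/patch.png')
u,v=proj(C,[[.564,.244,.01]])[0].astype(int); print(u,v)
T=cam('top'); t=cv2.imread('pics/t6.png')[...,::-1].copy()
for c in([.564,.244],[.553,.38],[.413,.395]): disc(T,t,0,c,'top')
cv2.imwrite('pics/z7.png',np.hstack([cv2.resize(im[v-75:v+75,u-75:u+75],(400,400))[...,::-1],cv2.resize(w,(400,400))]))
E
```

```text
23.55 [0.52937032 0.24020728 0.22044096] 179.82901013690542
w disc [0.5616 0.2461] axes [ 98.8 100. ] tab deg -24.9 tab off mm [-8.7 -4. ] n 839.0
319 201
top disc [0.5636 0.2452] axes [98.7 99.4] tab deg -16.3 tab off mm [-5.4 -6.4] n 1267.0
top disc [0.5533 0.3796] axes [98.3 99.8] tab deg 1.8 tab off mm [-3.1 -7.8] n 1188.0
top disc [0.4127 0.3953] axes [98.9 99.6] tab deg -46.0 tab off mm [-2.9 -8.4] n 1312.0
```

View pics/z7.png

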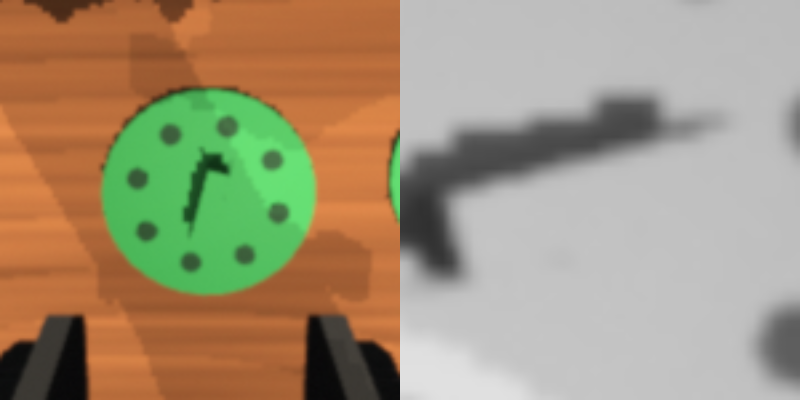

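Zoom: the tab's lit side blends in, and its edge gives a tab angle of about −12°. The centre is about (0.562,0.245). Grasping.

Request:
{"name": "carry_out", "arguments": {
  "targets": [
    [-3.25,0.5,1,0,0],
    [0,0,3,5.9,0],
    [0,0,4,5.9,0],
    [0,0,4,0,0],
    [0,0,4,0,0],
    [0,0,3,0,0],
    [0,0,1.5,0,0],
    [0,0,0.5,0,0],
    [0,0,0.3,0,0],
    [0,0,0,0,0],
    [0,0,0,0,0]
  ]
}}

```text
t: 24.7
eef_pos: [0.5629, 0.2477, 0.0091]
tool_rot: [0.001, 0.103, 0.995, 0.001]
contact_force: [-0.2, 0.4, 0.3]
gripper_width: 0.502
grasp_force: 0.0
```

Run:
```python
from h import *
o=bot.get_obs(); print(o['t'],o['eef_pos'],np.rad2deg(yaw(o)),o['contact_force']); goto(o,.5619,.2449,.0075)
C,im=shot('wrist','w8.png'); disc(C,im,0,[.562,.245],'w')
```

```text
24.7 [0.56290291 0.24770049 0.00912394] 168.13819845237305 [-0.23376494  0.3925697   0.29780114]
shift cm (old axes) [ 0.04 -0.29  0.16] turn deg 0
w disc [0.5619 0.2461] axes [ 99.3 100.2] tab deg -16.5 tab off mm [ -5.5 -18.3] n 184.0
```

Request:
{"name": "carry_out", "arguments": {
  "targets": [
    [0,-0.25,0.15,0,0],
    [0,0,0,0,-0.5],
    [0,0,0,0,-1],
    [0,0,0,0,-1],
    [0,0,0,0,-1],
    [0,0,0,0,-1],
    [0,0,0,0,-1],
    [0,0,0,0,-1],
    [0,0,0,0,-1],
    [0,0,0,0,-1]
  ],
  "force": 60
}}

```text
t: 25.75
eef_pos: [0.5617, 0.245, 0.0065]
tool_rot: [0.0, 0.103, 0.995, 0.0]
contact_force: [0.2, 0.5, 5.9]
gripper_width: 0.101
grasp_force: 61.2
```

Request:
{"name": "carry_out", "arguments": {
  "targets": [
    [0,0,-0.5,0,-1],
    [0,0,-2,0,-1],
    [0,0,-3,0,-1],
    [0,0,-3.5,0,-1],
    [0,0,0,0,-1]
  ]
}}

```text
t: 26.25
eef_pos: [0.5642, 0.246, 0.1006]
tool_rot: [0.003, 0.103, 0.995, 0.002]
contact_force: [0.4, -0.1, -0.9]
gripper_width: 0.101
grasp_force: 60.4
```

Run:
```python
from h import *
o=bot.get_obs(); print(o['t'],o['eef_pos'],np.rad2deg(yaw(o)),o['contact_force'])
a=yaw(o); C,im=shot('wrist','w9.png'); c,t=disc(C,im,o['eef_pos'][2]-.0075,o['eef_pos'][:2],'w')
d=c-o['eef_pos'][:2]; print('in tool mm',d@[np.cos(a),np.sin(a)]*1000,d@[np.sin(a),-np.cos(a)]*1000)
goto(o,.5714,-.0303,.12)
```

```text
26.25 [0.56415775 0.24600178 0.10061527] 168.1295443490336 [ 0.40283744 -0.12267244 -0.93827041]
w disc [0.5653 0.2462] axes [ 99.6 101.3] tab deg 77.8 tab off mm [ 5.7 -1.2] n 1848.0
in tool mm -1.0446326693749786 0.3804463925231412
shift cm (old axes) [ -6.39 -26.89  -1.94] turn deg 0
```

Request:
{"name": "carry_out", "arguments": {
  "targets": [
    [-0.9,-4,0,0,-1],
    [-1.1,-4.5,0,0,-1],
    [-1.1,-4.5,0,0,-1],
    [-1.1,-4.5,0,0,-1],
    [-1.1,-4.5,0,0,-1],
    [-0.7,-3,0,0,-1],
    [-0.3,-1.9,0,0,-1],
    [0,0,2,0,-1],
    [0,0,2,0,-1],
    [0,0,0,0,-1],
    [0,0,0,0,-1],
    [0,0,0,0,-1]
  ]
}}

```text
t: 27.5
eef_pos: [0.5681, -0.0312, 0.0566]
tool_rot: [0.0, 0.103, 0.995, 0.0]
contact_force: [0.8, 0.8, -0.7]
gripper_width: 0.1
grasp_force: 60.4
```

```bash
cat > m.py <<'E'
from h import *
import sys
o=bot.get_obs(); print(o['t'],o['eef_pos'],np.rad2deg(yaw(o)),o['contact_force'],o['gripper_width'])
v=[float(s) for s in sys.argv[1:]]; goto(o,*v[:3],np.deg2rad(v[3]) if len(v)>3 else None)
E
python3 m.py .5704 -.0301 .0265
python3 - <<'E'
from h import *
o=bot.get_obs();C,im=shot('wrist','w10.png'); c,t=disc(C,im,o['eef_pos'][2]-.0065,o['eef_pos'][:2],'w'); boardfit(C,im,.5711,-.0295,np.deg2rad(-15),'w',5)
E
```

```text
27.5 [ 0.56808805 -0.03118461  0.05659736] 168.16664977121047 [ 0.77960301  0.75040486 -0.73871585] 0.10008167483239287
shift cm (old axes) [-0.2   0.15  3.01] turn deg 0
w disc [ 0.5685 -0.031 ] axes [ 99.2 100.3] tab deg 79.9 tab off mm [ 5.4 -0.7] n 2214.0
w board 0.571 -0.029 -15.25 res mm [[3.3, 1.6], [-2.1, -0.0], [0.8, -1.0], [-0.5, -0.4], [1.2, 0.5], [0.7, 0.9]]
```

Request:
{"name": "carry_out", "arguments": {
  "targets": [
    [-0.22,0.14,0.5,0,-1],
    [0,0,1,0,-1],
    [0,0,0.8,0,-1],
    [0,0,0.4,0,-1],
    [0,0,0.3,0,-1],
    [0,0,0.15,0,-1],
    [0,0,0,0,-1],
    [0,0,0,0,-1]
  ]
}}

```text
t: 28.35
eef_pos: [0.5704, -0.0305, 0.0248]
tool_rot: [0.0, 0.103, 0.995, 0.0]
contact_force: [-0.5, 0.3, -1.1]
gripper_width: 0.094
grasp_force: 60.5
```

```bash
python3 m.py .5704 -.0301 .0245
```

```text
28.35 [ 0.57043604 -0.03047052  0.02476641] 168.14164404748547 [-0.48416068  0.26720423 -1.09475849] 0.09441376953296463
shift cm (old axes) [0.01 0.04 0.03] turn deg 0
```

Request:
{"name": "carry_out", "arguments": {
  "targets": [
    [0,0,0.1,0,-1],
    [0,0,0,0,-0.6],
    [0,0,0,0,-0.4],
    [0,0,0,0,-0.2],
    [0,0,0,0,-0.2],
    [0,0,-1,0,-0.2],
    [0,0,-4,0,-0.2],
    [0,0,-5,0,-0.2],
    [0,0,-5,0,-0.2],
    [0,0,-4,0,-0.2],
    [0,0,0,0,-0.2]
  ]
}}

```text
t: 29.45
eef_pos: [0.5739, -0.0308, 0.2206]
tool_rot: [0.006, 0.104, 0.995, 0.001]
contact_force: [0.6, -0.3, -0.2]
gripper_width: 0.401
grasp_force: 0.0
```

```bash
cat >> h.py <<'E'
def tier(C,im,z0,ctr0,tag=''):
    "bamboo tier: circle fit of rim (z0+.055), refined by radial edge search; bar by colour in plane z0+.05"
    ctr=np.array(ctr0,float); g=cv2.GaussianBlur(cv2.cvtColor(im,cv2.COLOR_RGB2HSV),(3,3),0).astype(float)
    th=np.linspace(0,2*np.pi,120,endpoint=False)
    for rr in(.015,.008,.006):
        r=np.arange(.05-rr,.05+rr,.0005); W=np.stack([ctr[0]+np.outer(np.cos(th),r),ctr[1]+np.outer(np.sin(th),r)],-1)
        uv=proj(C,np.c_[W.reshape(-1,2),np.full(W.shape[0]*len(r),z0+.055)]).reshape(len(th),len(r),2).astype(np.float32)
        s=cv2.remap(cv2.cvtColor(im,cv2.COLOR_RGB2LAB),uv,None,cv2.INTER_LINEAR).astype(float)
        s=cv2.GaussianBlur(s,(7,1),0); G=(s[:,6:,0]-s[:,:-6,0]); k=G.argmin(1); ok=(k>1)&(k<G.shape[1]-2)&(G.min(1)<-15)
        e=r[k+3]; A=np.c_[np.cos(th),np.sin(th),np.ones(len(th))]
        for _ in range(4):
            x=np.linalg.lstsq(A[ok],e[ok],rcond=None)[0]; ok=ok&(abs(A@x-e)<max(.0012,2*np.std((A@x-e)[ok])))
        ctr=ctr+x[:2]
    G_=np.linspace(-.044,.044,177); X,Y=np.meshgrid(G_,G_); W=np.c_[X.ravel()+ctr[0],Y.ravel()+ctr[1],np.full(X.size,z0+.05)]
    p=cv2.remap(im,proj(C,W).reshape(177,177,2).astype(np.float32),None,cv2.INTER_LINEAR); cv2.imwrite('pics/tp.png',p[...,::-1])
    print(tag,'tier',ctr.round(4),'r mm',round(x[2]*1000,1),'n',ok.sum()); return ctr
E
python3 - <<'E'
from h import *
o=bot.get_obs(); print(o['t'],o['eef_pos'],np.rad2deg(yaw(o)))
C,im=shot('wrist','w11.png'); disc(C,im,.018,[.571,-.03],'w'); boardfit(C,im,.5711,-.0295,np.deg2rad(-15),'w',5)
T,t=shot('top','t11.png')
a=tier(T,t,0,[.407,.249],'top'); P=cv2.imread('pics/tp.png'); tier(T,t,0,[.42,-.243],'top'); Q=cv2.imread('pics/tp.png')
C2,i2=shot('scene'); tier(C2,i2,0,[.407,.249],'scene');tier(C2,i2,0,[.42,-.243],'scene')
cv2.imwrite('pics/z8.png',np.hstack([cv2.resize(x,(260,260)) for x in(P,Q)]+[cv2.resize(t[150:245,285:380],(260,260))[...,::-1]]))
goto(o,.45,-.243,.21,np.pi)
E
```

```text
29.45 [ 0.57388054 -0.0308294   0.22061207] 168.10963375799278
w disc [ 0.5708 -0.0303] axes [98.9 99.2] tab deg -28.2 tab off mm [-11.9  -1.2] n 440.0
w board 0.5711 -0.029 -14.78 res mm [[0.1, 0.1], [-0.1, 0.2], [-0.0, 0.0], [-1.7, -4.5], [0.0, -0.2], [0.0, -0.2]]
top tier [0.4089 0.251 ] r mm 49.9 n 119
top tier [ 0.4224 -0.2444] r mm 49.9 n 69
scene tier [0.4069 0.2478] r mm 52.0 n 44
scene tier [ 0.4219 -0.2467] r mm 51.0 n 107
shift cm (old axes) [  7.75 -23.31   1.06] turn deg -11.89
```

View pics/z8.png

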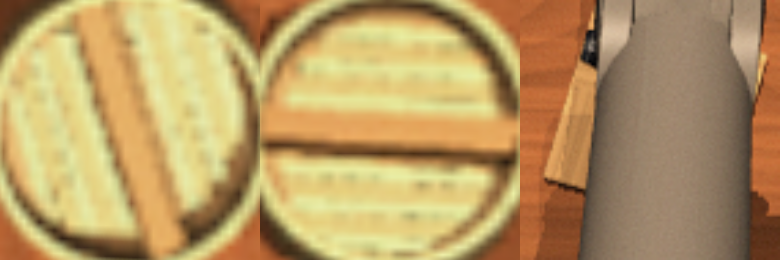

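Bar angles: T1 about +2° (horizontal in patch), T2 about 75°. Disc sits within about 1 mm of the board centre. Going to tier T1.

Request:
{"name": "carry_out", "arguments": {
  "targets": [
    [0,0,0,-7,-0.4],
    [0,0,0,-7,-0.4],
    [2,-4,0,0,-0.4],
    [2.2,-4.5,0,0,-0.4],
    [2.2,-4.5,0,0,-0.4],
    [2.2,-4.5,0,0,-0.4],
    [1.5,-3,0,0,-0.4],
    [1,-0.6,0,0,-0.4],
    [0,0,0,0,-0.4],
    [0,0,0,0,-0.4],
    [0,0,0,0,-0.4]
  ]
}}

```text
t: 30.7
eef_pos: [0.4683, -0.2431, 0.2132]
tool_rot: [-0.0, -0.02, 1.0, 0.0]
contact_force: [0.5, -0.3, -1.1]
gripper_width: 0.298
grasp_force: 0.0
```

Run:
```python
from h import *
o=bot.get_obs(); print(o['t'],o['eef_pos'],np.rad2deg(yaw(o)),o['gripper_width'])
C,im=shot('wrist','w12.png'); c=tier(C,im,0,[.422,-.2455],'w'); tier(C,im,0,c,'w')
goto(o,.422,-.2455,.031)
```

```text
30.7 [ 0.46827523 -0.24312216  0.21315306] -177.66415823770944 0.2978989112478702
w tier [ 0.4206 -0.2443] r mm 49.5 n 113
w tier [ 0.4206 -0.2443] r mm 49.5 n 113
shift cm (old axes) [ 4.63 -0.05 18.22] turn deg 0
```

Request:
{"name": "carry_out", "arguments": {
  "targets": [
    [3,-0.05,1,0,-0.4],
    [1.7,0,2,0,-0.4],
    [0,0,4,0,-0.4],
    [0,0,4,0,-0.4],
    [0,0,3,0,-0.4],
    [0,0,1.5,0,-0.4],
    [0,0,0.5,0,-0.4],
    [0,0,0,0,-0.4],
    [0,0,0,0,-0.4],
    [0,0,0,0,-0.4]
  ]
}}

```text
t: 31.75
eef_pos: [0.4213, -0.2476, 0.0547]
tool_rot: [0.001, -0.019, 1.0, -0.0]
contact_force: [0.2, 0.4, -0.4]
gripper_width: 0.301
grasp_force: 0.0
```

```bash
python3 m.py .4212 -.2455 .0315
```

```text
31.75 [ 0.42128608 -0.24760148  0.05465303] -177.83177810418093 [ 0.24314555  0.41168528 -0.42001315] 0.3008822641268119
shift cm (old axes) [0.   0.21 2.32] turn deg 0
```

Request:
{"name": "carry_out", "arguments": {
  "targets": [
    [0,0.2,0.8,0,-0.4],
    [0,0,0.8,0,-0.4],
    [0,0,0.5,0,-0.4],
    [0,0,0.2,0,-0.4],
    [0,0,0,0,-0.4],
    [0,0,0,0,-1],
    [0,0,0,0,-1],
    [0,0,0,0,-1],
    [0,0,0,0,-1],
    [0,0,0,0,-1],
    [0,0,0,0,-1],
    [0,0,0,0,-1]
  ],
  "force": 60
}}

```text
t: 32.95
eef_pos: [0.4204, -0.2456, 0.0308]
tool_rot: [0.0, -0.019, 1.0, -0.0]
contact_force: [0.3, 0.2, 2.5]
gripper_width: 0.127
grasp_force: 59.4
```

Request:
{"name": "carry_out", "arguments": {
  "targets": [
    [0,0,0,0,-1],
    [0,0,-0.5,0,-1],
    [0,0,-2,0,-1],
    [0,0,-4,0,-1],
    [0,0,-4,0,-1],
    [0,0,-2,0,-1],
    [0,0,0,0,-1],
    [0,0,0,0,-1]
  ]
}}

```text
t: 33.75
eef_pos: [0.42, -0.245, 0.1553]
tool_rot: [-0.0, -0.019, 1.0, 0.0]
contact_force: [-0.8, -0.1, -2.6]
gripper_width: 0.125
grasp_force: 59.0
```

Run:
```python
from h import *
o=bot.get_obs(); e=o['eef_pos']; a=yaw(o); print(o['t'],e,np.rad2deg(a),o['contact_force'],o['gripper_width'])
C,im=shot('wrist','w13.png'); c=tier(C,im,e[2]-.031,e[:2],'w'); d=c-e[:2]; print('in tool mm',d@[np.cos(a),np.sin(a)]*1000,d@[np.sin(a),-np.cos(a)]*1000)
goto(o,.5712,-.030,.15)
```

```text
33.75 [ 0.41998627 -0.24495708  0.15534883] -177.82742719643565 [-0.77272557 -0.05404502 -2.63113879] 0.12497143437814942
w tier [ 0.412  -0.2383] r mm 48.1 n 27
in tool mm 7.744408625637577 6.910696128575294
shift cm (old axes) [-15.93  20.91   0.53] turn deg 0
```

Request:
{"name": "carry_out", "arguments": {
  "targets": [
    [-2.5,3,0,0,-1],
    [-3,4,0,0,-1],
    [-3,4,0,0,-1],
    [-3,4,0,0,-1],
    [-2.4,3,0,0,-1],
    [-2,2.9,0,0,-1],
    [0,0,2,0,-1],
    [0,0,3,0,-1],
    [0,0,2,0,-1],
    [0,0,0,0,-1],
    [0,0,0,0,-1],
    [0,0,0,0,-1]
  ]
}}

```text
t: 35.0
eef_pos: [0.5718, -0.0309, 0.0862]
tool_rot: [0.0, -0.019, 1.0, -0.0]
contact_force: [0.2, 0.5, -1.9]
gripper_width: 0.126
grasp_force: 58.9
```

```bash
python3 m.py .5706 -.0305 .055
```

```text
35.0 [ 0.57184773 -0.03085379  0.08620676] -177.87424568134543 [ 0.16375337  0.48488577 -1.94015113] 0.1260480145940614
shift cm (old axes) [0.12 0.04 3.12] turn deg 0
```

Request:
{"name": "carry_out", "arguments": {
  "targets": [
    [0.1,0.05,1,0,-1],
    [0,0,1,0,-1],
    [0,0,0.6,0,-1],
    [0,0,0.3,0,-1],
    [0,0,0.2,0,-1],
    [0,0,0.1,0,-1],
    [0,0,0,0,-1],
    [0,0,0,0,-1]
  ]
}}

```text
t: 35.8
eef_pos: [0.5706, -0.0302, 0.0538]
tool_rot: [0.0, -0.019, 1.0, 0.0]
contact_force: [0.9, -0.6, -1.1]
gripper_width: 0.123
grasp_force: 59.0
```

```bash
python3 m.py .5706 -.0305 .0538
```

```text
35.8 [ 0.57058894 -0.03019628  0.05384531] -177.85774792249964 [ 0.89938903 -0.55947453 -1.11788513] 0.12288238284601527
shift cm (old axes) [ 0.   -0.03  0.  ] turn deg 0
```

Request:
{"name": "carry_out", "arguments": {
  "targets": [
    [0,0,0.05,0,-1],
    [0,0,0,0,-0.7],
    [0,0,0,0,-0.5],
    [0,0,0,0,-0.4],
    [0,0,0,0,-0.4],
    [0,0,-1,0,-0.4],
    [0,0,-3,0,-0.4],
    [0,0,-5,0,-0.4],
    [0,0,-5,0,-0.4],
    [4,0,-4,0,-0.4],
    [0,0,0,0,-0.4],
    [0,0,0,0,-0.4]
  ]
}}

```text
t: 37.0
eef_pos: [0.5351, -0.0315, 0.2299]
tool_rot: [0.001, -0.019, 1.0, 0.0]
contact_force: [0.1, 0.2, 0.2]
gripper_width: 0.302
grasp_force: 0.0
```

Run:
```python
from h import *
o=bot.get_obs(); e=o['eef_pos']; print(o['t'],e,np.rad2deg(yaw(o)),o['contact_force'])
C,im=shot('wrist','w14.png'); tier(C,im,.023,[.571,-.03],'w'); boardfit(C,im,.5711,-.0295,np.deg2rad(-15),'w',5)
C,im=shot('scene','s14.png'); tier(C,im,.023,[.571,-.03],'scene')
goto(o,.52,.378,.21)
```

```text
37.0 [ 0.53509608 -0.0314813   0.22994563] -177.86276093051907 [0.06024161 0.16339283 0.21488796]
w tier [ 0.5707 -0.0297] r mm 49.3 n 95
w board 0.5705 -0.0306 -14.44 res mm [[-4.6, 5.9], [-0.4, 1.1], [0.3, 2.7], [-0.3, -3.4], [0.4, -0.4], [-4.4, -5.1]]
scene tier [ 0.5723 -0.0319] r mm 51.1 n 62
shift cm (old axes) [-2.000e-02  4.098e+01  1.990e+00] turn deg 0
```

Request:
{"name": "carry_out", "arguments": {
  "targets": [
    [0,4,0,0,0],
    [0,5,0,0,0],
    [0,5,0,0,0],
    [0,5,0,0,0],
    [0,5,0,0,0],
    [0,5,0,0,0],
    [0,5,0,0,0],
    [0,4,0,0,0],
    [0,2,0,0,0],
    [0,1,0,0,0],
    [0,0,0,0,0],
    [0,0,0,0,0]
  ]
}}

```text
t: 38.3
eef_pos: [0.5205, 0.3757, 0.228]
tool_rot: [-0.0, -0.017, 1.0, -0.001]
contact_force: [0.4, -0.4, 0.4]
gripper_width: 0.506
grasp_force: 0.0
```

Run:
```python
from h import *
o=bot.get_obs(); e=o['eef_pos']; print(o['t'],e,np.rad2deg(yaw(o)))
C,im=shot('wrist','w15.png'); c,t=disc(C,im,0,[.553,.38],'w'); w=cv2.resize(cv2.imread('pics/patch.png'),(500,500)); T,t=shot('top','t15.png'); disc(T,t,0,[.553,.38],'top'); tier(T,t,.023,[.572,-.03],'top'); P=cv2.imread('pics/tp.png'); boardfit(T,t,.572,-.03,np.deg2rad(-15),'top',3)
cv2.imwrite('pics/z9.png',w); goto(o,*(c+[.0003,-.0012]),.03,np.pi)
```

```text
38.3 [0.52049875 0.37571554 0.22798899] -178.01098001237784
w disc [0.551  0.3802] axes [98.9 99.9] tab deg -10.1 tab off mm [-12.6  -4.1] n 291.0
top disc [0.5533 0.3794] axes [98.3 99.4] tab deg 3.4 tab off mm [-2.4 -7.8] n 1140.0
top tier [ 0.5732 -0.0302] r mm 48.9 n 48
top board 0.5719 -0.0298 -15.3 res mm [[0.6, 0.3], [-1.4, 0.3], [1.3, 0.7], [-0.5, -1.2], [0.0, -0.0], [5.1, -8.0]]
shift cm (old axes) [-3.09  0.22 19.8 ] turn deg 1.99
```

View pics/z9.png

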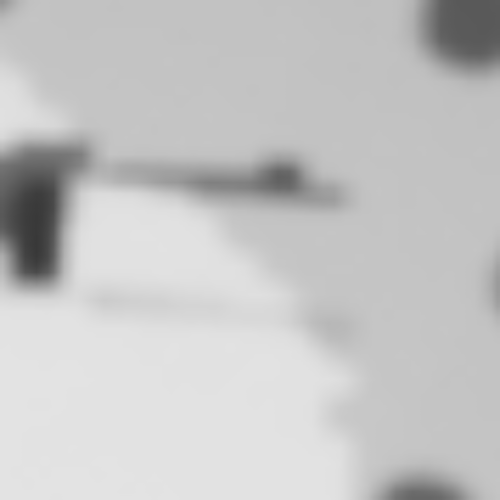

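Tab edges give about +5°; the tab's near end lies at −17 mm as it must. Descending.

Request:
{"name": "carry_out", "arguments": {
  "targets": [
    [-3.1,0,1,-3,0],
    [0,0,3,0,0],
    [0,0,4,0,0],
    [0,0,4,0,0],
    [0,0,4,0,0],
    [0,0,3,0,0],
    [0,0,2,0,0],
    [0,0,0.5,0,0],
    [0,0,0,0,0],
    [0,0,0,0,0]
  ]
}}

```text
t: 39.4
eef_pos: [0.5518, 0.3794, 0.0151]
tool_rot: [0.001, -0.044, 0.999, 0.001]
contact_force: [0.0, -1.0, 0.0]
gripper_width: 0.502
grasp_force: 0.0
```

```bash
python3 m.py .5518 .379 .0075 185
```

```text
39.4 [0.55182247 0.37940578 0.01510524] -174.90121238016985 [ 0.00394088 -0.96754784  0.02907602] 0.5017967962712944
shift cm (old axes) [ 0.01 -0.04  0.76] turn deg 0.1
```

Request:
{"name": "carry_out", "arguments": {
  "targets": [
    [0,0,0.5,0,0],
    [0,0,0.25,0,0],
    [0,0,0,0,-0.5],
    [0,0,0,0,-1],
    [0,0,0,0,-1],
    [0,0,0,0,-1],
    [0,0,0,0,-1],
    [0,0,0,0,-1],
    [0,0,0,0,-1],
    [0,0,0,0,-1],
    [0,0,0,0,-1]
  ],
  "force": 60
}}

```text
t: 40.5
eef_pos: [0.5509, 0.3796, 0.0064]
tool_rot: [0.0, -0.045, 0.999, 0.0]
contact_force: [-1.2, -1.7, 5.0]
gripper_width: 0.106
grasp_force: 61.3
```

Request:
{"name": "carry_out", "arguments": {
  "targets": [
    [0,0,-0.5,0,-1],
    [0,0,-2,0,-1],
    [0,0,-4,0,-1],
    [0,0,-5,0,-1],
    [0,0,-2.5,0,-1],
    [0,0,0,0,-1],
    [0,0,0,0,-1]
  ]
}}

```text
t: 41.2
eef_pos: [0.5503, 0.3792, 0.1459]
tool_rot: [-0.0, -0.045, 0.999, 0.0]
contact_force: [0.3, 0.2, -2.0]
gripper_width: 0.1
grasp_force: 60.6
```

Run:
```python
from h import *
o=bot.get_obs(); e=o['eef_pos']; a=yaw(o); print(o['t'],e,np.rad2deg(a),o['contact_force'],o['gripper_width'],o['grasp_force'])
C,im=shot('wrist','w16.png'); c,t=disc(C,im,e[2]-.0065,e[:2],'w'); d=c-e[:2]; print('in tool mm',d@[np.cos(a),np.sin(a)]*1000,d@[np.sin(a),-np.cos(a)]*1000)
goto(o,.5706,-.0305,.15)
```

```text
41.2 [0.55026639 0.37920832 0.14585177] -174.85052791890487 [ 0.29190949  0.22826402 -2.03726528] 0.0998182915847328 60.613213777542114
w disc [0.5511 0.3796] axes [ 99.2 100. ] tab deg 72.7 tab off mm [-3.6 -1.5] n 42.0
in tool mm -0.8233003405924257 0.3366064501391444
shift cm (old axes) [  1.65 -40.99  -0.41] turn deg 0
```

Request:
{"name": "carry_out", "arguments": {
  "targets": [
    [0.1,-3,0,0,-1],
    [0.2,-5,0,0,-1],
    [0.2,-5,0,0,-1],
    [0.2,-5,0,0,-1],
    [0.2,-5,0,0,-1],
    [0.2,-5,0,0,-1],
    [0.2,-5,0,0,-1],
    [0.2,-4,0,0,-1],
    [0.1,-3,0,0,-1],
    [0,-1,0,0,-1],
    [0,0,2,0,-1],
    [0,0,2,0,-1]
  ]
}}

```text
t: 42.45
eef_pos: [0.571, -0.0296, 0.1045]
tool_rot: [-0.001, -0.045, 0.999, 0.0]
contact_force: [0.0, 0.6, -2.4]
gripper_width: 0.1
grasp_force: 60.5
```

Request:
{"name": "carry_out", "arguments": {
  "targets": [
    [0,0,0,0,-1],
    [0,0,0,0,-1],
    [0,0,0,0,-1]
  ]
}}

```text
t: 42.75
eef_pos: [0.5719, -0.0296, 0.1065]
tool_rot: [0.0, -0.045, 0.999, 0.0]
contact_force: [-0.1, 0.0, -1.1]
gripper_width: 0.102
grasp_force: 60.5
```

```bash
python3 m.py .5705 -.0305 .0845
python3 - <<'E'
from h import *
o=bot.get_obs(); C,im=shot('wrist','w17.png'); disc(C,im,o['eef_pos'][2]-.0065,o['eef_pos'][:2],'w')
E
```

```text
42.75 [ 0.5718822  -0.02957462  0.10649016] -174.81026288202477 [-0.09518361  0.04654883 -1.06693185] 0.10200146122553833
shift cm (old axes) [ 0.15 -0.08  2.2 ] turn deg 0
w disc [ 0.5729 -0.029 ] axes [ 99.1 100.9] tab deg -77.7 tab off mm [5.8 1.5] n 391.0
```

Request:
{"name": "carry_out", "arguments": {
  "targets": [
    [0.14,-0.08,1,0,-1],
    [0,0,0.6,0,-1],
    [0,0,0.3,0,-1],
    [0,0,0.2,0,-1],
    [0,0,0.1,0,-1],
    [0,0,0,0,-1],
    [0,0,0,0,-1]
  ]
}}

```text
t: 43.5
eef_pos: [0.5699, -0.0311, 0.0843]
tool_rot: [-0.0, -0.045, 0.999, 0.0]
contact_force: [-3.2, 0.7, 5.4]
gripper_width: 0.102
grasp_force: 61.3
```

```bash
python3 m.py .5705 -.0305 .0845
```

```text
43.5 [ 0.56992854 -0.03111774  0.08431483] -174.86372657945728 [-3.23049852  0.71762476  5.3849226 ] 0.10239849217613387
shift cm (old axes) [-0.06  0.06 -0.02] turn deg 0
```

Request:
{"name": "carry_out", "arguments": {
  "targets": [
    [-0.05,0.05,-0.1,0,-1],
    [0,0,0,0,-1],
    [0,0,0,0,-0.6],
    [0,0,0,0,-0.4],
    [0,0,0,0,-0.2],
    [0,0,0,0,-0.2],
    [0,0,-1,0,-0.2],
    [0,0,-4,0,-0.2],
    [0,0,-5,0,-0.2],
    [0,0,-4,0,-0.2],
    [3,0,0,0,-0.2],
    [0,0,0,0,-0.2]
  ]
}}

```text
t: 44.7
eef_pos: [0.5387, -0.0341, 0.2269]
tool_rot: [0.001, -0.044, 0.999, 0.0]
contact_force: [-0.2, -0.5, -0.5]
gripper_width: 0.399
grasp_force: 0.0
```

Run:
```python
from h import *
o=bot.get_obs(); e=o['eef_pos']; print(o['t'],e,np.rad2deg(yaw(o)),o['contact_force'])
C,im=shot('wrist','w18.png'); disc(C,im,.078,[.571,-.03],'w')
C,im=shot('scene','s18.png'); disc(C,im,.078,[.571,-.03],'scene'); tier(C,im,0,[.407,.249],'scene')
goto(o,.455,.248,.21,np.deg2rad(75))
```

```text
44.7 [ 0.53869877 -0.034052    0.2269224 ] -174.92084430428787 [-0.21271383 -0.54664576 -0.45466716]
w disc [ 0.5712 -0.0299] axes [ 99.2 100.2] tab deg -6.4 tab off mm [-12.6  -4.2] n 374.0
scene disc [ 0.5743 -0.0347] axes [96.3 99.1] tab deg -9.8 tab off mm [ 3.4 -7.4] n 1587.0
scene tier [0.4085 0.2473] r mm 51.1 n 69
shift cm (old axes) [ 5.84 28.84  1.69] turn deg -69.92
```

Request:
{"name": "carry_out", "arguments": {
  "targets": [
    [1,3,0,0,-0.4],
    [1.2,4.5,0,0,-0.4],
    [1.2,4.5,0,0,-0.4],
    [1.2,4.5,0,0,-0.4],
    [1.2,4.5,0,0,-0.4],
    [1.2,4.5,0,0,-0.4],
    [1.2,4.5,0,0,-0.4],
    [1,3.1,0,0,-0.4],
    [0,0,0,-7,-0.4],
    [0,0,0,-7,-0.4],
    [0,0,0,-7,-0.4],
    [0,0,0,-7,-0.4]
  ]
}}

```text
t: 46.0
eef_pos: [0.4196, 0.2887, 0.2245]
tool_rot: [-0.0, -0.288, 0.958, -0.0]
contact_force: [0.1, -0.2, -0.2]
gripper_width: 0.299
grasp_force: 0.0
```

Request:
{"name": "carry_out", "arguments": {
  "targets": [
    [0,0,0,-7,-0.4],
    [0,0,0,-7,-0.4],
    [0,0,0,-7,-0.4],
    [0,0,0,-7,-0.4],
    [0,0,0,-7,-0.4],
    [0,0,0,-7,-0.4],
    [0,0,0,0,-0.4],
    [0,0,0,0,-0.4],
    [0,0,0,0,-0.4]
  ]
}}

```text
t: 46.9
eef_pos: [0.4195, 0.2883, 0.2248]
tool_rot: [-0.0, -0.609, 0.793, 0.0]
contact_force: [0.5, -0.5, -0.6]
gripper_width: 0.299
grasp_force: 0.0
```

Run:
```python
from h import *
o=bot.get_obs(); e=o['eef_pos']; print(o['t'],e,np.rad2deg(yaw(o)),o['q'][6])
C,im=shot('wrist','w19.png'); c=tier(C,im,0,[.408,.249],'w');c=tier(C,im,0,c,'w')
p=cv2.imread('pics/tp.png'); h=cv2.cvtColor(p,cv2.COLOR_BGR2HSV); print('center hsv',h[88,88], 'lattice',h[88,40],h[88,136])
# bar colour: hue near the centre's
X,Y=np.meshgrid(range(177),range(177)); m=((abs(h[...,0].astype(int)-int(h[88,88,0]))<=2)&(np.hypot(X-88,Y-88)<75)).astype(np.uint8)
n,l,s,_=cv2.connectedComponentsWithStats(cv2.morphologyEx(m,cv2.MORPH_OPEN,np.ones((5,5)))); k=l[88,88]; q=cv2.moments((l==k).astype(np.uint8),True)
print('bar deg',np.rad2deg(.5*np.arctan2(2*q['mu11'],q['mu20']-q['mu02'])),'off mm',q['m10']/q['m00']/2-44,q['m01']/q['m00']/2-44,q['m00']/4)
T,t=shot('top'); tier(T,t,0,[.408,.249],'top'); goto(o,*c,.05)
```

```text
46.9 [0.41948013 0.2882965  0.22482334] -104.99032635422157 2.114896596300486
w tier [0.4068 0.2513] r mm 49.5 n 119
w tier [0.4068 0.2513] r mm 49.5 n 119
center hsv [ 15 155 140] lattice [ 19 119 190] [ 29  66 244]
bar deg 80.26166192622597 off mm -5.001492537313432 -14.160447761194028 502.5
top tier [0.4089 0.251 ] r mm 49.9 n 117
shift cm (old axes) [ 3.91  0.27 17.48] turn deg 0
```

Request:
{"name": "carry_out", "arguments": {
  "targets": [
    [2.5,0.14,1,0,-0.4],
    [1.4,0,2,0,-0.4],
    [0,0,4,0,-0.4],
    [0,0,4,0,-0.4],
    [0,0,3,0,-0.4],
    [0,0,2,0,-0.4],
    [0,0,1,0,-0.4],
    [0,0,0,0,-0.4],
    [0,0,0,0,-0.4],
    [0,0,0,0,-0.4]
  ]
}}

```text
t: 48.0
eef_pos: [0.4089, 0.2514, 0.0562]
tool_rot: [0.001, -0.61, 0.793, -0.0]
contact_force: [-0.4, -1.2, 1.0]
gripper_width: 0.297
grasp_force: 0.0
```

```bash
python3 m.py .408 .2507 .0315
```

```text
48.0 [0.40885987 0.25143987 0.05616344] -104.86813305770809 [-0.40421505 -1.21003453  0.97407816] 0.29689362450266954
shift cm (old axes) [0.09 0.06 2.47] turn deg 0
```

Request:
{"name": "carry_out", "arguments": {
  "targets": [
    [0.07,0.05,0.8,0,-0.4],
    [0,0,0.8,0,-0.4],
    [0,0,0.6,0,-0.4],
    [0,0,0.25,0,-0.4],
    [0,0,0,0,-0.4],
    [0,0,0,0,-1],
    [0,0,0,0,-1],
    [0,0,0,0,-1],
    [0,0,0,0,-1],
    [0,0,0,0,-1],
    [0,0,0,0,-1],
    [0,0,0,0,-1]
  ],
  "force": 60
}}

```text
t: 49.2
eef_pos: [0.4074, 0.2504, 0.0306]
tool_rot: [0.0, -0.61, 0.793, 0.0]
contact_force: [-0.4, -0.7, 1.5]
gripper_width: 0.126
grasp_force: 59.1
```

Request:
{"name": "carry_out", "arguments": {
  "targets": [
    [0,0,0,0,-1],
    [0,0,-0.5,0,-1],
    [0,0,-2,0,-1],
    [0,0,-4,0,-1],
    [0,0,-5,0,-1],
    [0,0,-4,0,-1],
    [0,0,-1,0,-1],
    [0,0,0,0,-1],
    [0,0,0,0,-1]
  ]
}}

```text
t: 50.1
eef_pos: [0.4065, 0.2496, 0.1942]
tool_rot: [-0.001, -0.61, 0.793, -0.0]
contact_force: [-0.2, -0.5, -1.3]
gripper_width: 0.128
grasp_force: 59.0
```

```bash
python3 m.py .5713 -.0305 .16 180
```

```text
50.1 [0.40651895 0.24960156 0.19421253] -104.85305648399914 [-0.21910266 -0.49916577 -1.33967939] 0.12841999226358203
shift cm (old axes) [ 22.85 -23.11   3.42] turn deg 75.15
```

Request:
{"name": "carry_out", "arguments": {
  "targets": [
    [0,0,0,8.5,-1],
    [0,0,0,8.5,-1],
    [0,0,0,8.5,-1],
    [0,0,0,8.5,-1],
    [0.5,-3,0,0,-1],
    [0.9,-4.5,0,0,-1],
    [0.9,-4.5,0,0,-1],
    [0.9,-4.5,0,0,-1],
    [0.9,-4.5,0,0,-1],
    [0.9,-4.5,0,0,-1],
    [0.7,-3.9,0,0,-1],
    [0.3,-2.5,0,0,-1]
  ]
}}

```text
t: 51.3
eef_pos: [0.5716, -0.0333, 0.1927]
tool_rot: [-0.002, -0.35, 0.937, -0.0]
contact_force: [0.2, 0.5, -0.7]
gripper_width: 0.123
grasp_force: 59.0
```

Request:
{"name": "carry_out", "arguments": {
  "targets": [
    [0,0,0,0,-1],
    [0,0,2,0,-1],
    [0,0,2,0,-1],
    [0,0,1,0,-1],
    [0,0,0,0,-1],
    [0,0,0,0,-1],
    [0,0,0,0,-1]
  ]
}}

```text
t: 52.0
eef_pos: [0.5726, -0.0292, 0.1462]
tool_rot: [0.001, -0.351, 0.936, -0.0]
contact_force: [-0.3, 0.3, -1.1]
gripper_width: 0.124
grasp_force: 59.0
```

```bash
python3 m.py .5709 -.0308 .1136
```

```text
52.0 [ 0.57260737 -0.02922417  0.14622048] -138.84241023035167 [-0.34500737  0.26663344 -1.06400171] 0.12428060520646082
shift cm (old axes) [ 0.23 -0.01  3.26] turn deg 0
```

Request:
{"name": "carry_out", "arguments": {
  "targets": [
    [0.2,0,1,0,-1],
    [0,0,1,0,-1],
    [0,0,0.6,0,-1],
    [0,0,0.3,0,-1],
    [0,0,0.15,0,-1],
    [0,0,0.1,0,-1],
    [0,0,0,0,-1],
    [0,0,0,0,-1]
  ]
}}

```text
t: 52.8
eef_pos: [0.5708, -0.0307, 0.1142]
tool_rot: [0.0, -0.351, 0.936, -0.0]
contact_force: [-0.8, 0.0, -0.3]
gripper_width: 0.124
grasp_force: 59.0
```

```bash
python3 m.py .5709 -.0308 .1136
```

```text
52.8 [ 0.57080569 -0.0306982   0.11424826] -138.85362897361 [-0.81379726  0.01875103 -0.30968735] 0.12402567436936682
shift cm (old axes) [-0.   -0.01  0.06] turn deg 0
```

Lower the last half millimetre, release and back off to the side so the top camera sees the stack.

Request:
{"name": "carry_out", "arguments": {
  "targets": [
    [0,0,0.06,0,-1],
    [0,0,0,0,-1],
    [0,0,0,0,-0.7],
    [0,0,0,0,-0.5],
    [0,0,0,0,-0.4],
    [0,0,0,0,-0.4],
    [0,0,-1,0,-0.4],
    [0,0,-3,0,-0.4],
    [0,0,-4,0,-0.4],
    [0,0,-4,0,-0.4],
    [-1,4,0,0,-0.4],
    [-1,5,0,0,-0.4]
  ]
}}

```text
t: 54.0
eef_pos: [0.5283, 0.0485, 0.2359]
tool_rot: [0.002, -0.349, 0.937, -0.001]
contact_force: [0.3, 1.8, -0.6]
gripper_width: 0.296
grasp_force: 0.0
```

Request:
{"name": "carry_out", "arguments": {
  "targets": [
    [-2,5,0,0,-0.4],
    [-2,5,0,0,-0.4],
    [-2,5,0,0,-0.4],
    [-2,5,0,0,-0.4],
    [-2,5,0,0,-0.4],
    [-2,3,0,0,-0.4],
    [0,0,0,0,-0.4],
    [0,0,0,0,-0.4]
  ]
}}

```text
t: 54.8
eef_pos: [0.4392, 0.3216, 0.2339]
tool_rot: [0.0, -0.352, 0.936, -0.0]
contact_force: [-0.4, -0.4, -0.3]
gripper_width: 0.302
grasp_force: 0.0
```

Run:
```python
from h import *
o=bot.get_obs(); print(o['t'],o['eef_pos'],o['contact_force'])
T,t=shot('top','t20.png'); S,s=shot('scene','s20.png')
tier(T,t,.083,[.573,-.03],'top'); tier(S,s,.083,[.573,-.033],'scene'); boardfit(T,t,.572,-.03,np.deg2rad(-15),'top',3)
tier(T,t,0,[.422,-.244]); 
cv2.imwrite('pics/z20.png',np.hstack([cv2.resize(t[90:300,150:510],(450,262)),cv2.resize(s[120:300,140:420],(350,225))[:262] if 0 else cv2.copyMakeBorder(cv2.resize(s[120:300,140:420],(350,225)),0,37,0,0,cv2.BORDER_CONSTANT)])[...,::-1])
```

```text
54.8 [0.43920707 0.32155487 0.23388763] [-0.39589079 -0.39441331 -0.32621788]
top tier [ 0.5726 -0.0303] r mm 49.0 n 42
scene tier [ 0.5719 -0.0325] r mm 50.9 n 96
top board 0.5721 -0.0298 -15.23 res mm [[0.5, 0.3], [-1.0, 0.1], [1.0, 0.9], [-0.5, -1.3], [-2.1, -7.3], [1.9, -6.7]]
 tier [ 0.422 -0.244] r mm 0.0 n 0
  ret = _var(a, axis=axis, dtype=dtype, out=out, ddof=ddof,
  arrmean = um.true_divide(arrmean, div, out=arrmean,
  ret = ret.dtype.type(ret / rcount)
```

View pics/z20.png

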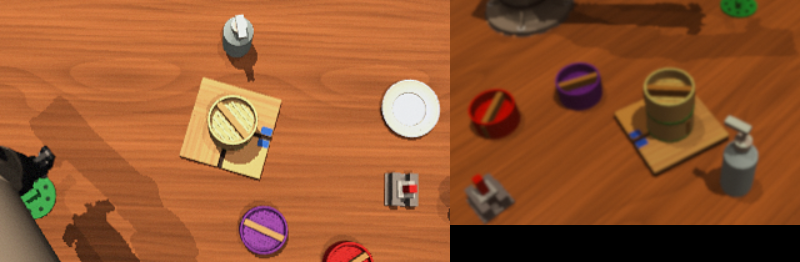

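The stack is upright with both discs seen as green lines, within 1 mm of the board centre. The scraper is on its rest, plate and soap untouched. Only two tiers exist.

```bash
python3 -c "
from station import bot
print(bot.hand_in())"
```

```text
the job is handed in; nothing more can be done
None
```

The job is handed in at about 55 s: I drew the nib along the whole seam, put the scraper back within about 1 mm of the rest's middle, and stacked both tiers present, each on a disc, within about 1 mm of the board centre; no verdict was returned.

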